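# Close up the stacking kit tub

## Task

Close up the grey stacking kit tub: set the grey tray on the tub, then the grey lid on the tray, each turned so that its notch drops over the key on the rim below and it sits fully down and flat all round. Set them down gently, without dropping or forcing them, and leave the other things on the bench where they are.

Things in the scene. Friction and masses are not known exactly. Their poses are not given: they have to be found in the camera images.
- tub: Round open kit tub, grey plastic, loose on the bench, 0.6 kg. Rim 70 mm high and 155 mm across; wall 137 mm across outside, 130 mm inside; small kit lies inside, below 45 mm. Origin: centre of its underside; z up on its axis, x towards its key.
- tub_key (a point): Foot of the tub's key, on top of its rim, 74.7 mm along x from the tub's axis, 70 mm above its underside. The key is an upright round-topped tab on the rim, 16 mm wide along the rim, 5.5 mm thick, 14 mm high (the top 8 mm a half round). Axes as the tub's.
- tray: Round grey tray, loose on the bench, 0.26 kg, 155 mm across, rim 64 mm high. Origin: centre of its underside, z up, x towards its notch and key. Its foot, 125 mm across and 8 mm deep, fits inside the tub's rim with 2.5 mm play all round; the shoulder above it (155 mm across, 6 mm thick) rests on the rim. Seated, this origin is 62 mm above the tub's.
- tray_grip (a point): Where to hold the tray: in its lifting grip, on the axis, 40 mm above its underside. The grip is a wall across the middle, 12 mm thick (y), 70 mm long (x), its top 52 mm above the underside. On both sides of it the fingers go down inside the tray, which is 130 mm across inside with its floor 14 mm above the underside. Axes as the tray's.
- tray_notch (a point): Middle of the notch in the tray's shoulder, at the shoulder's lower face: 74.7 mm along x from the tray's axis, 8 mm above its underside. Open outwards, 25 mm wide, 9 mm deep; hidden from above by the rim, right below the tray's key. Seated, it is at tub_key. Axes as the tray's.
- tray_key (a point): Foot of the tray's own key, on top of its rim straight above its notch: 74.7 mm along x from the tray's axis, 64 mm above its underside. The same key as on the tub: 16 mm wide, 14 mm high. Axes as the tray's.
- lid: Round flat grey lid, loose on the bench right way up, 0.18 kg, 155 mm across. Origin: centre of its underside, z up, x towards its notch. Its foot, 125 mm across and 8 mm deep, fits inside the tray's rim with 2.5 mm play; the plate above it (155 mm across, 6 mm thick) rests on the rim. Seated, this origin is 56 mm above the tray's, 118 mm above the tub's.
- lid_grip (a point): Where to hold the lid: in the bar grip on top, on the axis, 36 mm above its underside. The bar is 12 mm thick (y), 70 mm long (x) and stands from 14 mm to 48 mm above the underside. Axes as the lid's.
- lid_notch (a point): Middle of the notch in the edge of the lid's plate, at the plate's lower face: 74.7 mm along x from the lid's axis, 8 mm above its underside. 25 mm wide, 9 mm deep, open outwards, seen from above. Seated, it is at tray_key. Axes as the lid's.
- mouthguard_case: Bystander: closed blue hard-plastic mouthguard case, 72 x 84 x 31 mm. Origin: centre of its underside.
- steel_bottle: Bystander: stainless steel bottle with black cap, 73 mm across, 250 mm tall. Origin: centre of its underside.
- grip_strengthener: Bystander: aluminium hand grip strengthener lying flat, two 100 mm handles in a V and a coil spring, about 160 x 115 x 24 mm. Origin: under its middle.
- dish: Bystander: small white ceramic dish, 104 mm across, 30 mm high; the grey massage ball lies in it. Origin: centre of its underside.
- massage_ball_center (a point): Bystander: centre of the grey silicone massage ball, 63 mm across, lying in the dish.
- tape_roll: Bystander: roll of white finger tape, 52 mm across, 25 mm high. Origin: centre of its underside.
- balm_jar: Bystander: small white jar with black lid, 54 mm across, 45 mm high. Origin: centre of its underside.
- dumbbell: Bystander: 1 kg hexagonal dumbbell, 180 mm long, 64 mm across, lying along y at the back. Origin: under its middle.
Mind the look-alikes: they are no part of the job. What is shaped like the tub but green is not meant.

How it is judged:
By the outcome, as a careful person would: the job done as asked, in the order asked, and still so for the second after the job is handed in, with the robot touching nothing.
It also fails if it takes over 67 s, if anything falls off the work surface, if the arm or the gripper's body presses on something with over 40 N, if the wrist force passes 120 N, or if a joint passes its speed limit or range.

## Robot

A 6-joint arm with a two-finger parallel gripper is mounted at the origin on the work surface. World frame = base frame: x ahead of the robot, y to its left, z up, the work surface at z = 0. Lengths are in mm, angles in rad, forces in N, time in s.
With the tool pointing down it reaches from about 250 to 800 mm from the base axis. Payload 8.5 kg.
Tool frame: the origin (TCP) lies at the very end of the fingers, on their centre line; the grasp point (between the pads) lies 19 mm behind it; z points along the fingers, y is the direction in which the jaws open and shut (so a half turn about z gives the same grasp; the last joint's range is limited). The gripper opens to 85 mm and grips with 20 to 120 N. Pads are 22 mm wide; open, the fingers measure 114 mm over their backs; the gripper's body (76 mm by 85 mm) begins 54 mm behind the grasp point. The pads swing forward as they close: fully open they stand 13 mm farther back than shut.
Start: joints at [1.238, 0.238, -0.013, 1.319, 0, 1.571], TCP at [171.496, 496.151, 207.076] pointing down, gripper open.
Joint ranges: [-2.66, 2.66], [-1.03, 1.9], [-1.14, 1.46], [-1.82, 2.27], [-1.45, 1.34], [-3.14, 3.14]. Speed limits (rad/s): [2.22, 2.22, 2.79, 3.14, 3.14, 3.14].

## Interface

Orientations are given as a rotation vector (axis times angle).
In Python, from rig import arm, read_camera, calibration, close_job gives the robot as it stands.
- The arm moves only by the shell command python3 -m jog 'ROWS' [FORCE]. ROWS is JSON, a list of rows, each an object of numbers: "dx", "dy", "dz": the shift along the tool's x, y, z in cm; "turn": the turn about the tool's z in degrees; "claw": the opening, from 0 (shut) to 1 (fully open). A call has exactly 10 rows; each row is the pose to reach, as a shift and turn from the pose measured when the call began, along the tool's axes at that moment; what a row does not reach only later rows make up. A row lasts 1/12 s, in which the tool goes at most 41.7 mm and 7.16 degrees, less where a joint would pass 70% of its speed; a pose out of reach is approached as far as the arm can. A call with a gripper value outside its range is refused whole. The fingers move at their own pace and stop on an object; FORCE is the grip in N (left out, the last holds). Time passes only in rows, so rows that repeat a pose let the fingers close, or fill a call up. It gives the time, the measured TCP pose, the force and the opening at its end, in the units of the state.
- arm.state(): the state, without advancing time (a new reading comes with each control period).
- read_camera(name): name is "scene" or "top"; returns the picture (384x512x3 uint8, red, green, blue); there is no depth.
- calibration(name): a dict with "fx", "fy", "cx", "cy" (pixels), "R" (3x3) and "t" (3): a world point X has camera coordinates R X + t. Camera axes: x right, y down, z forward; pixel columns grow to the right and rows downward; lengths in mm; the calibration is good to about 2 mm. A picture is of the moment at which its call begins. calibration takes no time and is no camera call.
- close_job(): hands the job in, once; it reports no verdict.
The state is a dict: "clock": time; "qpos": joint angles; "joint_vel": joint speeds; "joint_efforts": joint torques, N m; "tcp_pos": TCP position; "ee_rot": TCP orientation; "ft_force": force on the tool from outside, world axes, zero at the start; "wrist_torque": the same for the moment, N m; "gripper_width": opening from 0.0 (shut) to 1.0 (fully open).
Only numpy, scipy, OpenCV 4.12 (cv2) and the standard library are available. Lean on these libraries where they do the work, as an engineer would, in place of code of your own. Each camera call takes 0.05 s, during which the arm holds its last target.

## Working session

There is one attempt and no reset: what is moved stays moved. The work goes in short steps, Python scripts to look and compute and a shell command to move; the robot and the scene stay as the last step left them, time stands still between calls to the robot, and variables do not carry over. Pictures are saved under pics/ and viewed, and the job is handed in when it is done.

```bash
mkdir -p pics; ls
python3 - <<'E'
from rig import arm, read_camera, calibration
import cv2
for n in("scene","top"):
    im=read_camera(n); cv2.imwrite(f"pics/{n}0.png",im[...,::-1]); print(n,calibration(n))
print(arm.state())
E
```

```text
pics
scene {'fx': 360.8690146054225, 'fy': 360.8690146054225, 'cx': 255.66874660170407, 'cy': 190.8725815178521, 'R': array([[ 0.81189734,  0.58349384,  0.0189118 ],
       [ 0.4082564 , -0.54431253, -0.73283735],
       [-0.41731215,  0.60270956, -0.68014098]]), 't': array([-495.55959679,  -81.37590303, 1390.00513819])}
top {'fx': 387.2001203594234, 'fy': 387.2001203594234, 'cx': 252.73790784355072, 'cy': 193.02223095449398, 'R': array([[-2.55748624e-02, -9.99666828e-01, -3.48696314e-03],
       [-9.86574477e-01,  2.58024135e-02, -1.61260775e-01],
       [ 1.61297019e-01, -6.84073281e-04, -9.86905671e-01]]), 't': array([ 155.91350205,  540.77527603, 1320.33655908])}
{'clock': 0.1, 'qpos': array([ 1.23802256e+00,  2.38702512e-01, -1.41451443e-02,  1.31921381e+00,
       -5.71463368e-06,  1.57078186e+00]), 'joint_vel': array([ 8.71335623e-04, -6.90042575e-04,  8.83563782e-04,  4.24099798e-04,
       -5.74066908e-05, -5.04153772e-04]), 'joint_efforts': array([ 2.91465458e-04, -5.39721036e+01,  3.46996379e+01,  1.34142040e-02,
       -4.85016903e-05, -1.72913519e-05]), 'tcp_pos': array([171.37113852, 495.82101704, 206.56118499]), 'ee_rot': array([-5.20254974e-01, -3.09800810e+00,  1.96119238e-03]), 'ft_force': array([ 0.51185461,  0.59403504, -0.89782226]), 'wrist_torque': array([-0.01338745,  0.01558915, -0.01662455]), 'gripper_width': 0.9957052700870815}
```

View pics/scene0.png

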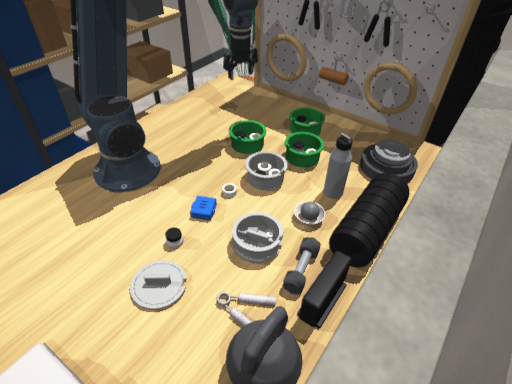

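View pics/top0.png

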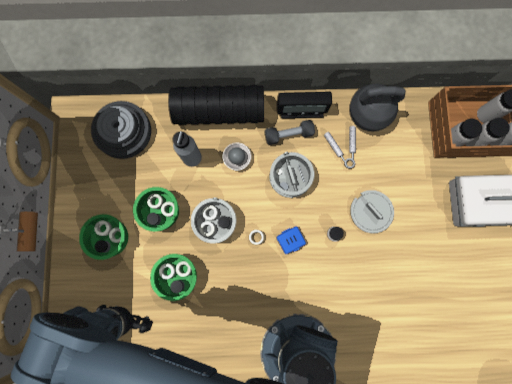

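Tub candidates in the top view are grey (213,220), which matches the description, and the green look-alikes at (156,210), (104,238) and (174,278). The tray, with its grip wall, is at (292,174). The flat lid, with its bar, is at (372,211). I'll check these in close crops.

```bash
cat > h.py <<'E'
import numpy as np, cv2
from rig import arm, read_camera, calibration
def proj(n,X):
    c=calibration(n); p=np.atleast_2d(X)@np.array(c['R']).T+c['t']
    return np.c_[c['fx']*p[:,0]/p[:,2]+c['cx'], c['fy']*p[:,1]/p[:,2]+c['cy']]
def back(n,uv,z):
    c=calibration(n); R=np.array(c['R']); uv=np.atleast_2d(uv)
    d=np.c_[(uv[:,0]-c['cx'])/c['fx'],(uv[:,1]-c['cy'])/c['fy'],np.ones(len(uv))]@R
    o=-R.T@c['t']; return o+d*((z-o[2])/d[:,2])[:,None]
def crop(im,u,v,r,s):
    u,v=int(u),int(v); return cv2.resize(im[v-r:v+r,u-r:u+r],None,fx=s,fy=s,interpolation=cv2.INTER_CUBIC)
E
python3 - <<'E'
import cv2,numpy as np
from h import *
t=cv2.imread('pics/top0.png'); s=cv2.imread('pics/scene0.png')
a=np.hstack([crop(t,213,220,28,4.7),crop(t,292,174,28,4.7),crop(t,372,211,28,4.7)])
b=np.hstack([crop(s,266,170,28,4.7),crop(s,257,237,28,4.7),crop(s,158,285,28,4.7)])
cv2.imwrite('pics/crops.png',np.vstack([a,b])); print(a.shape)
E
```

```text
(263, 789, 3)
```

View pics/crops.png

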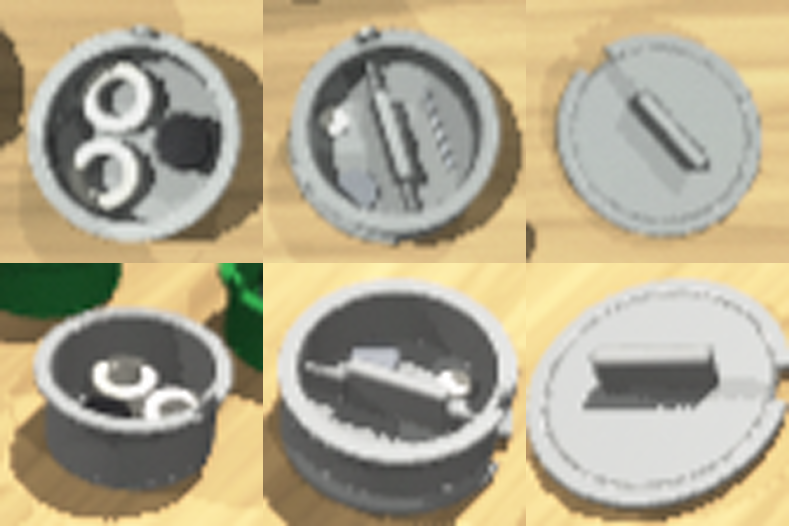

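The crops confirm that the grey tub, tray and lid match their descriptions. In the top view the keys and notch are near (216,199) for the tub, (286,153) for the tray and (359,196) for the lid. Next I'll fit the poses using silhouettes from both cameras.

```bash
cat >> h.py <<'E'
from scipy.optimize import least_squares
A=np.linspace(0,2*np.pi,73)[:-1]
def ring(r,z): return np.c_[r*np.cos(A),r*np.sin(A),np.full(72,z)]
SH={'tub':np.vstack([ring(77.5,70),ring(77.5,65),ring(68.5,0)]),
    'tray':np.vstack([ring(77.5,64),ring(77.5,8),ring(62.5,0)]),
    'lid':np.vstack([ring(77.5,14),ring(77.5,8),ring(62.5,0)])}
def mask(im,seed,r=60):
    hsv=cv2.cvtColor(im,cv2.COLOR_BGR2HSV); m=((hsv[...,1]<60)).astype(np.uint8)
    z=np.zeros_like(m); u,v=seed; z[max(v-r,0):v+r,max(u-r,0):u+r]=1
    m=m*z; n,l,st,ce=cv2.connectedComponentsWithStats(m)
    k=1+np.argmax(st[1:,4]); m=(l==k).astype(np.uint8)
    m=cv2.morphologyEx(m,cv2.MORPH_OPEN,np.ones((3,3),np.uint8))
    c=max(cv2.findContours(m,cv2.RETR_EXTERNAL,cv2.CHAIN_APPROX_NONE)[0],key=cv2.contourArea)
    return c[:,0,:].astype(float)
def fit(obj,cons,x0,z0=0):
    def res(p):
        o=[]
        for n,c in cons:
            h=cv2.convexHull(proj(n,SH[obj]+[p[0],p[1],z0]).astype(np.float32))
            o+=[cv2.pointPolygonTest(h,(float(a),float(b)),True)-.3 for a,b in c]
        return np.array(o)
    s=least_squares(res,x0,loss='soft_l1',f_scale=.5,diff_step=1e-3,x_scale=10)
    return s.x,np.median(np.abs(res(s.x))),res(s.x).mean()
E
python3 - <<'E'
from h import *
t=cv2.imread('pics/top0.png'); s=cv2.imread('pics/scene0.png')
import numpy as np
vis={'top':t.copy(),'scene':s.copy()}
for o,a,b,z in(('tub',(213,220),(266,170),70),('tray',(292,174),(257,237),64),('lid',(372,211),(158,285),14)):
    ct=mask(t,a,28 if o!='tub' else 25); cs=mask(s,b,32)
    x0=back('top',a,z)[0,:2]
    for cons in([('top',ct)],[('scene',cs)],[('top',ct),('scene',cs)]):
        print(o,[c[0] for c in cons],*fit(o,cons,x0))
    for n,c in(('top',ct),('scene',cs)):
        for p in c.astype(int): vis[n][p[1],p[0]]=(0,0,255)
cv2.imwrite('pics/m.png',np.hstack([cv2.resize(vis['top'][140:250,180:400],None,fx=1.8,fy=1.8),cv2.resize(vis['scene'][130:330,120:300],(356,396))[:198]]))
cv2.imwrite('pics/m2.png',cv2.resize(vis['scene'][130:330,120:300],None,fx=2.9,fy=2.9))
E
```

```text
tub ['top'] [450.33150218 279.67632442] 0.23098792734731122 -0.07424948992556375
tub ['scene'] [451.71655938 283.25213137] 0.3194343609733037 0.2454977467754963
tub ['top', 'scene'] [450.90484524 280.64872802] 0.3308989874357901 0.09002783849547662
tray ['top'] [608.82211105   3.37308485] 0.2376857073660683 0.03570133157994085
tray ['scene'] [610.85545508   4.79987382] 0.2853261738036641 0.33027830316717105
tray ['top', 'scene'] [609.94731139   4.17062487] 0.34510569082289544 0.19106382128067664
lid ['top'] [ 473.46495663 -282.6612194 ] 0.2579055340126194 0.28555126342783804
lid ['scene'] [ 475.81599139 -282.58266537] 0.2829225016401857 0.2674813563290422
lid ['top', 'scene'] [ 474.8169434 -282.615714 ] 0.33192798354851294 0.26313269964298847
```

View pics/m.png

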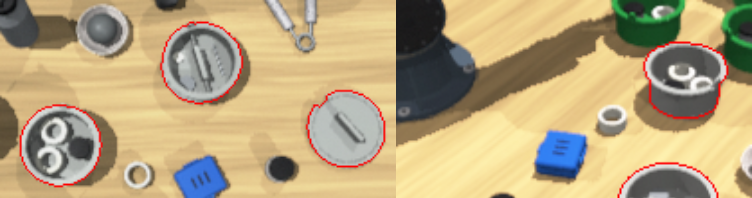

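View pics/m2.png

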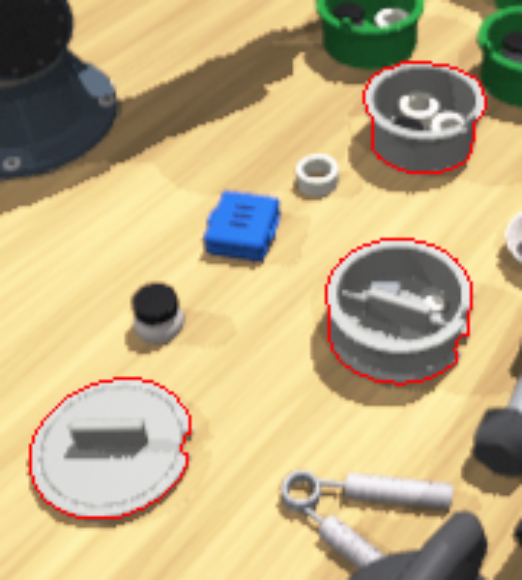

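```bash
cat >> h.py <<'E'
def keypts(cx,cy,yaw,z0):  # outline of key: outer & inner faces
    a=np.linspace(0,np.pi,9); y=np.r_[8,8*np.cos(a),-8]; z=np.r_[0,6+8*np.sin(a),0]
    P=np.vstack([np.c_[np.full(11,74.7+d),y,z] for d in(-2.75,2.75)])
    c,s=np.cos(yaw),np.sin(yaw)
    return np.c_[cx+c*P[:,0]-s*P[:,1],cy+s*P[:,0]+c*P[:,1],z0+P[:,2]]
def rot(P,cx,cy,yaw,z0=0):
    P=np.asarray(P,float);c,s=np.cos(yaw),np.sin(yaw)
    return np.c_[cx+c*P[:,0]-s*P[:,1],cy+s*P[:,0]+c*P[:,1],z0+P[:,2]]
E
python3 - <<'E'
from h import *
t=cv2.imread('pics/top0.png'); s=cv2.imread('pics/scene0.png')
T={'tub':(450.3,279.7),'tray':(608.8,3.4),'lid':(473.5,-282.7)}
k=back('top',(216.3,198.8),77)[0,:2]-T['tub']; print('tub',np.hypot(*k),np.degrees(np.arctan2(k[1],k[0])))
k=back('top',(286.3,153.4),71)[0,:2]-T['tray']; print('tray',np.hypot(*k),np.degrees(np.arctan2(k[1],k[0])))
k=back('top',(358.7,195.8),14)[0,:2]-T['lid']; print('lid',np.hypot(*k),np.degrees(np.arctan2(k[1],k[0])))
f=9
rows=[]
for n,im,cs in(('top',t,((216,199),(286,153),(358,195))),('scene',s,((310,182),(280,250),(185,285)))):
    rows.append(np.hstack([crop(im,*c,15,f) if n=='top' else crop(im,*c,15,f) for c in cs]))
cv2.imwrite('pics/k.png',np.vstack(rows))
E
```

```text
tub 73.1920952219104 -9.68557113130413
tray 71.36261903829379 13.847491698995025
lid 71.19105731434335 38.155893646136334
```

View pics/k.png

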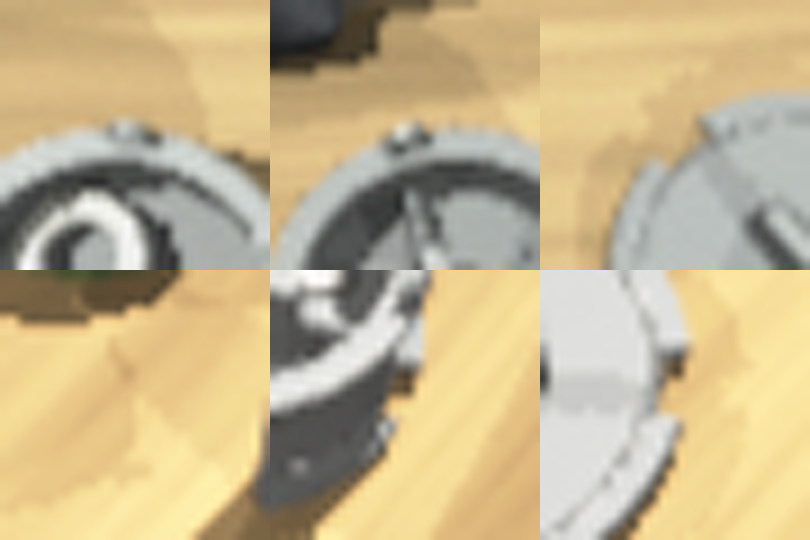

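Run:
```python
from h import *
t=cv2.imread('pics/top0.png'); s=cv2.imread('pics/scene0.png')
T={'top':{'tub':(450.3,279.7),'tray':(608.8,3.4),'lid':(473.5,-282.7)},'scene':{'tub':(451.7,283.2),'tray':(610.8,4.8),'lid':(475.8,-282.6)}}
yaw={'tub':-9,'tray':13,'lid':38.2}
px={'top':{'tub':(213,220),'tray':(292,174),'lid':(372,211)},'scene':{'tub':(266,170),'tray':(257,237),'lid':(158,285)}}
f=9.4;r=28
out={}
for n,im in(('top',t),('scene',s)):
    row=[]
    for o in('tub','tray','lid'):
        c=px[n][o]; g=crop(im,*c,r,f)
        x,y=T[n][o];a=np.radians(yaw[o])
        def draw(P,col):
            q=((proj(n,P)-c+r+.5)*f).astype(int); cv2.polylines(g,[q.reshape(-1,1,2)],False,col,1)
        if o=='lid':
            draw(rot([(77.5*np.cos(np.arcsin(12.5/77.5)),12.5,14),(68.5,12.5,14),(68.5,-12.5,14),(76.5,-12.5,14)],x,y,a),(0,0,255))
        else:
            draw(keypts(x,y,a,70 if o=='tub' else 64),(0,0,255))
        if o!='tub':
            z=48 if o=='lid' else 52
            draw(rot([(35,6,z),(35,-6,z),(-35,-6,z),(-35,6,z),(35,6,z)],x,y,a),(0,255,0))
        row.append(g)
    cv2.imwrite(f'pics/ov_{n}.png',cv2.resize(np.hstack(row),None,fx=.505,fy=.505,interpolation=cv2.INTER_AREA)); out[n]=row
cv2.imwrite('pics/ov.png',np.vstack([np.hstack([cv2.resize(g,(266,266),interpolation=cv2.INTER_AREA) for g in out[n]]) for n in out]))
```

```text
(no output)
```

View pics/ov.png

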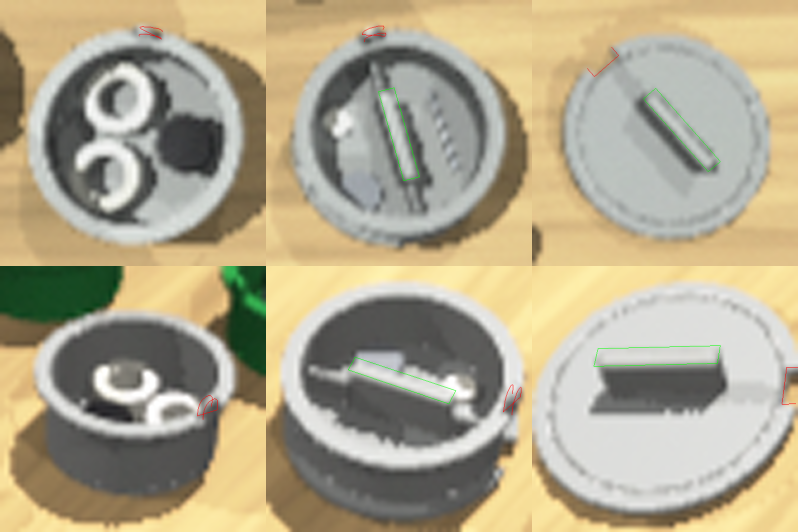

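Run:
```python
from h import *
t=cv2.imread('pics/top0.png'); s=cv2.imread('pics/scene0.png')
T={'top':{'tub':(450.3,279.7),'tray':(608.8,3.4)},'scene':{'tub':(451.7,283.2),'tray':(610.8,4.8)}}
c0={'top':{'tub':(216,199),'tray':(286,153)},'scene':{'tub':(282,170+28),'tray':(308,264)}}
f=18;r=11;R=[]
for n,im in(('top',t),('scene',s)):
    row=[]
    for o,ys in(('tub',(-6,-9)),('tray',(12.5,15))):
        x,y=T[n][o]
        q0=proj(n,keypts(x,y,np.radians(ys[0]),70 if o=='tub' else 64)).mean(0).astype(int)
        for dr in(0,1):
            g=cv2.resize(im[q0[1]-r:q0[1]+r,q0[0]-r:q0[0]+r],None,fx=f,fy=f,interpolation=cv2.INTER_NEAREST)
            if dr:
                for yv,col in zip(ys,((0,0,255),(0,255,0))):
                    q=((proj(n,keypts(x,y,np.radians(yv),70 if o=='tub' else 64))-q0+r+.5)*f).astype(int); cv2.polylines(g,[q.reshape(-1,1,2)],False,col,1)
            row.append(g[:,:]); 
    R.append(np.hstack(row))
v=np.vstack(R); cv2.imwrite('pics/kk.png',cv2.resize(v,None,fx=.5,fy=.5,interpolation=cv2.INTER_AREA)); print(v.shape)
```

```text
(792, 1584, 3)
```

View pics/kk.png

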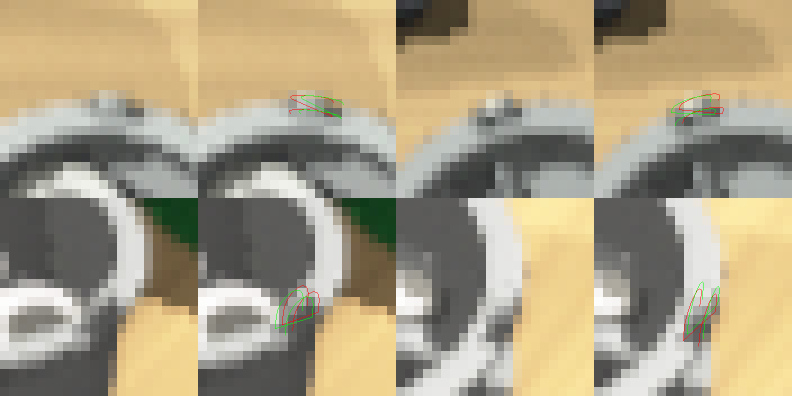

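Run:
```python
from h import *
from scipy.optimize import minimize
t=cv2.cvtColor(cv2.imread('pics/top0.png'),cv2.COLOR_BGR2GRAY).astype(float); s=cv2.cvtColor(cv2.imread('pics/scene0.png'),cv2.COLOR_BGR2GRAY).astype(float)
T={'top':{'tub':(450.3,279.7),'tray':(608.8,3.4),'lid':(473.5,-282.7)},'scene':{'tub':(451.7,283.2),'tray':(610.8,4.8),'lid':(475.8,-282.6)}}
# bar fit
def samp(im,n,P): 
    q=proj(n,P).astype(np.float32); return cv2.remap(im,q[:,0].reshape(-1,1),q[:,1].reshape(-1,1),cv2.INTER_LINEAR).ravel()
gx,gy=np.meshgrid(np.linspace(-33,33,34),np.linspace(-5,5,6)); inn=np.c_[gx.ravel(),gy.ravel()]
e=np.vstack([np.c_[np.linspace(-37,37,38),np.full(38,9.)],np.c_[np.linspace(-37,37,38),np.full(38,-9.)],np.c_[np.full(8,39.),np.linspace(-7,7,8)],np.c_[np.full(8,-39.),np.linspace(-7,7,8)]])
for o,z,y0 in(('tray',52,13.5),('lid',48,38)):
    for n,im in(('top',t),('scene',s)):
        def cost(p):
            a=np.radians(p[2]); f=lambda Q:samp(im,n,rot(np.c_[Q,np.full(len(Q),z)],p[0],p[1],a))
            i=f(inn); return -(i.mean()-.7*i.std()-f(e).mean())
        best=min((minimize(cost,[T[n][o][0]+dx,T[n][o][1]+dy,y0+da],method='Nelder-Mead',options=dict(initial_simplex=None)) for dx in(-2,2) for dy in(-2,2) for da in(-3,0,3)),key=lambda r:r.fun)
        print(o,n,best.x.round(2),best.fun)
# key angular brightness profile
for o,z in(('tub',70),('tray',64)):
    for h,rr in((0,73),(4,76),(10,76),(12,74.7)):
        angs=np.arange(-24,10,2) if o=='tub' else np.arange(-2,32,2)
        P=np.array([[T['top'][o][0]+rr*np.cos(a),T['top'][o][1]+rr*np.sin(a),z+h] for a in np.radians(angs)])
        print(o,h,rr,list(zip(angs.tolist(),samp(t,'top',P).astype(int).tolist())))
```

```text
Traceback (most recent call last):
  File "h.py", line 4, in proj
    c=calibration(n); p=np.atleast_2d(X)@np.array(c['R']).T+c['t']
ValueError: time passes only in moves, steps and waits
```

```bash
sed -i 's/^from rig import arm, read_camera, calibration/from rig import arm, read_camera, calibration as _cal\nimport functools\ncalibration=functools.lru_cache(_cal)/' h.py
cat > bars.py <<'E'
from h import *
from scipy.optimize import minimize
t=cv2.cvtColor(cv2.imread('pics/top0.png'),cv2.COLOR_BGR2GRAY).astype(float); s=cv2.cvtColor(cv2.imread('pics/scene0.png'),cv2.COLOR_BGR2GRAY).astype(float)
T={'top':{'tub':(450.3,279.7),'tray':(608.8,3.4),'lid':(473.5,-282.7)},'scene':{'tub':(451.7,283.2),'tray':(610.8,4.8),'lid':(475.8,-282.6)}}
def samp(im,n,P): 
    q=proj(n,P).astype(np.float32); return cv2.remap(im,q[:,0].reshape(-1,1),q[:,1].reshape(-1,1),cv2.INTER_LINEAR).ravel()
gx,gy=np.meshgrid(np.linspace(-33,33,34),np.linspace(-5,5,6)); inn=np.c_[gx.ravel(),gy.ravel()]
e=np.vstack([np.c_[np.linspace(-37,37,38),np.full(38,9.)],np.c_[np.linspace(-37,37,38),np.full(38,-9.)],np.c_[np.full(8,39.),np.linspace(-7,7,8)],np.c_[np.full(8,-39.),np.linspace(-7,7,8)]])
for o,z,y0 in(('tray',52,13.5),('lid',48,38)):
    for n,im in(('top',t),('scene',s)):
        def cost(p):
            a=np.radians(p[2]); f=lambda Q:samp(im,n,rot(np.c_[Q,np.full(len(Q),z)],p[0],p[1],a))
            i=f(inn); return -(i.mean()-.7*i.std()-f(e).mean())
        best=min((minimize(cost,[T[n][o][0]+dx,T[n][o][1]+dy,y0+da],method='Nelder-Mead') for dx in(-2,2) for dy in(-2,2) for da in(-3,0,3)),key=lambda r:r.fun)
        print(o,n,best.x.round(2),best.fun)
for o,z in(('tub',70),('tray',64)):
    for h,rr in((0,73),(4,76),(10,76),(12,74.7)):
        angs=np.arange(-24,10,2) if o=='tub' else np.arange(-2,32,2)
        P=np.array([[T['top'][o][0]+rr*np.cos(a),T['top'][o][1]+rr*np.sin(a),z+h] for a in np.radians(angs)])
        print(o,h,rr,list(zip(angs.tolist(),samp(t,'top',P).astype(int).tolist())))
E
python3 bars.py
```

```text
tray top [609.11   4.17  14.41] -49.83226739962181
tray scene [611.23   5.06  15.01] -41.76002417544913
lid top [ 476.61 -280.31   37.  ] -19.08428193605519
lid scene [ 473.23 -283.73   36.42] -25.44633083941156
tub 0 73 [(-24, 207), (-22, 210), (-20, 207), (-18, 199), (-16, 178), (-14, 134), (-12, 119), (-10, 126), (-8, 149), (-6, 158), (-4, 167), (-2, 170), (0, 169), (2, 189), (4, 202), (6, 209), (8, 210)]
tub 4 76 [(-24, 196), (-22, 200), (-20, 193), (-18, 185), (-16, 175), (-14, 139), (-12, 129), (-10, 135), (-8, 152), (-6, 176), (-4, 189), (-2, 176), (0, 158), (2, 174), (4, 188), (6, 197), (8, 203)]
tub 10 76 [(-24, 194), (-22, 197), (-20, 189), (-18, 183), (-16, 168), (-14, 144), (-12, 136), (-10, 145), (-8, 162), (-6, 182), (-4, 193), (-2, 173), (0, 166), (2, 177), (4, 187), (6, 195), (8, 200)]
tub 12 74.7 [(-24, 200), (-22, 199), (-20, 191), (-18, 182), (-16, 157), (-14, 129), (-12, 124), (-10, 141), (-8, 160), (-6, 181), (-4, 193), (-2, 166), (0, 162), (2, 178), (4, 192), (6, 199), (8, 203)]
tray 0 73 [(-2, 191), (0, 191), (2, 192), (4, 184), (6, 158), (8, 102), (10, 110), (12, 123), (14, 133), (16, 117), (18, 98), (20, 119), (22, 158), (24, 182), (26, 195), (28, 196), (30, 195)]
tray 4 76 [(-2, 188), (0, 181), (2, 190), (4, 189), (6, 177), (8, 153), (10, 138), (12, 151), (14, 173), (16, 188), (18, 161), (20, 147), (22, 162), (24, 183), (26, 195), (28, 199), (30, 197)]
tray 10 76 [(-2, 190), (0, 183), (2, 189), (4, 192), (6, 187), (8, 174), (10, 156), (12, 158), (14, 188), (16, 204), (18, 183), (20, 159), (22, 161), (24, 179), (26, 194), (28, 197), (30, 197)]
tray 12 74.7 [(-2, 191), (0, 183), (2, 188), (4, 192), (6, 186), (8, 169), (10, 151), (12, 147), (14, 174), (16, 190), (18, 182), (20, 150), (22, 154), (24, 173), (26, 193), (28, 197), (30, 198)]
```

```bash
cat >> h.py <<'E'
from scipy.spatial.transform import Rotation as Ro
def to(x,y,z,head):
    s=arm.state(); R=Ro.from_rotvec(s['ee_rot']).as_matrix(); d=R.T@(np.array([x,y,z])-s['tcp_pos'])
    h=np.degrees(np.arctan2(R[1,0],R[0,0])); tu=-(head-h); tu=(tu+180)%360-180
    print('t',round(s['clock'],2),'tcp',s['tcp_pos'].round(1),'head',h.round(2),'tilt',np.degrees(np.arccos(-R[2,2])).round(2),'q6',s['qpos'][5].round(3),'F',s['ft_force'].round(1),'M',s['wrist_torque'].round(2),'g',round(s['gripper_width'],3))
    print('cm',(d/10).round(2),'turn',round(tu,2))
E
python3 - <<'E'
from h import *
to(610,4,200,194.5)
print('bottle base, dish, dumbbell,case,tape', back('scene',[(333,197),(309,218),(300,272),(204,212),(229,190)],0)[:,:2].round())
E
```

```text
t 0.1 tcp [171.4 495.8 206.6] head 160.93 tilt 0.07 q6 1.571 F [ 0.5  0.6 -0.9] M [-0.01  0.02 -0.02] g 0.996
cm [-57.52 -32.16   0.7 ] turn -33.57
bottle base, dish, dumbbell,case,tape [[708. 341.]
 [690. 199.]
 [776.  -6.]
 [387.   8.]
 [386. 146.]]
```

```bash
python3 -m jog '[{"dx":-2.5,"dy":-1.4,"dz":0,"turn":-1.5,"claw":0.6},{"dx":-6,"dy":-3.4,"dz":0,"turn":-4,"claw":0.6},{"dx":-9,"dy":-5,"dz":0,"turn":-6,"claw":0.6},{"dx":-12,"dy":-6.7,"dz":0,"turn":-8,"claw":0.6},{"dx":-15,"dy":-8.4,"dz":0,"turn":-10,"claw":0.6},{"dx":-18,"dy":-10,"dz":0,"turn":-12,"claw":0.6},{"dx":-21,"dy":-11.7,"dz":0,"turn":-14,"claw":0.6},{"dx":-24,"dy":-13.4,"dz":0,"turn":-16,"claw":0.6},{"dx":-27,"dy":-15,"dz":0,"turn":-18,"claw":0.6},{"dx":-30,"dy":-16.8,"dz":0,"turn":-20,"claw":0.6}]'
python3 -c "
from h import *
to(610,4,150,194.5)"
```

```text
clock: 0.93
tcp_pos: [400.8, 237.6, 206.6]
ee_rot: [0.028, -3.141, 0.002]
ft_force: [-0.1, 0.2, 0.2]
gripper_width: 0.602
t 0.93 tcp [400.8 237.6 206.6] head -178.97 tilt 0.08 q6 0.518 F [-0.1  0.2  0.2] M [0.03 0.   0.01] g 0.602
cm [-20.5  -23.73   5.68] turn -13.47
```

```bash
python3 -m jog '[{"dx":-2,"dy":-2.3,"dz":0.5,"turn":-1.5,"claw":0.6},{"dx":-4.5,"dy":-5.2,"dz":1,"turn":-3,"claw":0.6},{"dx":-7,"dy":-8.1,"dz":2,"turn":-5,"claw":0.6},{"dx":-10,"dy":-11.5,"dz":3,"turn":-7,"claw":0.6},{"dx":-13,"dy":-15,"dz":4,"turn":-9,"claw":0.6},{"dx":-16,"dy":-18.5,"dz":5,"turn":-11,"claw":0.6},{"dx":-18.5,"dy":-21.4,"dz":5.7,"turn":-12.5,"claw":0.6},{"dx":-20,"dy":-23.2,"dz":5.7,"turn":-13.5,"claw":0.6},{"dx":-20.5,"dy":-23.7,"dz":5.7,"turn":-13.5,"claw":0.6},{"dx":-20.5,"dy":-23.7,"dz":5.7,"turn":-13.5,"claw":0.6}]'
python3 -c "
from h import *
to(610,4,150,194.5)
for n in('top','scene'): cv2.imwrite('pics/a_'+n+'.png',read_camera(n)[...,::-1])
a=cv2.imread('pics/a_top.png');b=cv2.imread('pics/a_scene.png')
cv2.imwrite('pics/a.png',np.hstack([crop(a,292,170,45,4.4),crop(b,262,215,45,4.4)]))"
```

```text
clock: 1.77
tcp_pos: [610.9, 2.2, 148.4]
ee_rot: [0.392, -3.115, 0.002]
ft_force: [-1.7, 1.1, 0.4]
gripper_width: 0.6
t 1.77 tcp [610.9   2.2 148.4] head -165.65 tilt 0.14 q6 -0.246 F [-1.7  1.1  0.4] M [-0.02  0.02 -0.04] g 0.6
cm [ 0.05  0.19 -0.16] turn -0.15
```

View pics/a.png

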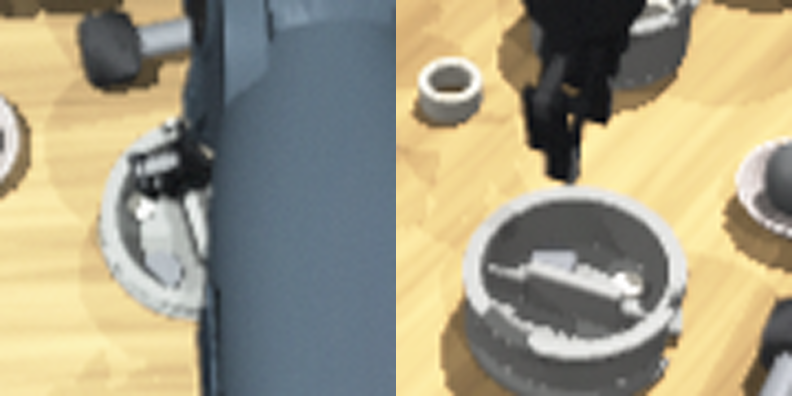

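The gripper is over the tray's grip wall, with the fingers on either side of it, and the tray hasn't moved. I'll descend now.

```bash
python3 -m jog '[{"dx":0.05,"dy":0.2,"dz":1,"turn":0,"claw":0.6},{"dx":0.05,"dy":0.2,"dz":3,"turn":0,"claw":0.6},{"dx":0.05,"dy":0.2,"dz":5,"turn":0,"claw":0.6},{"dx":0.05,"dy":0.2,"dz":7,"turn":0,"claw":0.6},{"dx":0.05,"dy":0.2,"dz":8.5,"turn":0,"claw":0.6},{"dx":0.05,"dy":0.2,"dz":9.8,"turn":0,"claw":0.6},{"dx":0.05,"dy":0.2,"dz":10.8,"turn":0,"claw":0.6},{"dx":0.05,"dy":0.2,"dz":11.6,"turn":0,"claw":0.6},{"dx":0.05,"dy":0.2,"dz":12.2,"turn":0,"claw":0.6},{"dx":0.05,"dy":0.2,"dz":12.5,"turn":0,"claw":0.6}]'
python3 -m jog '[{"dx":0,"dy":0,"dz":0.1,"turn":0,"claw":0.45},{"dx":0,"dy":0,"dz":0.1,"turn":0,"claw":0.4},{"dx":0,"dy":0,"dz":0.1,"turn":0,"claw":0.35},{"dx":0,"dy":0,"dz":0.1,"turn":0,"claw":0.3},{"dx":0,"dy":0,"dz":0.1,"turn":0,"claw":0.25},{"dx":0,"dy":0,"dz":0.1,"turn":0,"claw":0.2},{"dx":0,"dy":0,"dz":0.1,"turn":0,"claw":0.15},{"dx":0,"dy":0,"dz":0.1,"turn":0,"claw":0.1},{"dx":0,"dy":0,"dz":0.1,"turn":0,"claw":0.05},{"dx":0,"dy":0,"dz":0.1,"turn":0,"claw":0}]' 40
python3 -c "
from h import *
to(610,4,22,194.5)"
```

```text
clock: 2.7
tcp_pos: [607.7, 6.8, 23.8]
ee_rot: [0.397, -3.114, 0.001]
ft_force: [0.6, -0.4, 0.2]
gripper_width: 0.602
clock: 3.53
tcp_pos: [608.0, 6.6, 23.2]
ee_rot: [0.397, -3.115, 0.001]
ft_force: [0.1, -2.4, 5.5]
gripper_width: 0.119
t 3.53 tcp [608.    6.6  23.2] head -165.48 tilt 0.11 q6 -0.242 F [ 0.1 -2.4  5.5] M [-0.5   0.03 -0.02] g 0.119
cm [-0.13 -0.3   0.12] turn 0.02
```

```bash
python3 -m jog '[{"dx":0,"dy":0,"dz":0,"turn":0,"claw":0},{"dx":0,"dy":0,"dz":0,"turn":0,"claw":0},{"dx":0,"dy":0,"dz":-0.3,"turn":0,"claw":0},{"dx":0,"dy":0,"dz":-0.8,"turn":0,"claw":0},{"dx":0,"dy":0,"dz":-1.5,"turn":0,"claw":0},{"dx":0,"dy":0,"dz":-2.5,"turn":0,"claw":0},{"dx":0,"dy":0,"dz":-3.5,"turn":0,"claw":0},{"dx":0,"dy":0,"dz":-4.5,"turn":0,"claw":0},{"dx":0,"dy":0,"dz":-5.5,"turn":0,"claw":0},{"dx":0,"dy":0,"dz":-6,"turn":0,"claw":0}]' 60
python3 -c "
from h import *
to(608,6.6,200,194.5)
for n in('top','scene'): cv2.imwrite('pics/b_'+n+'.png',read_camera(n)[...,::-1])
a=cv2.imread('pics/b_top.png');b=cv2.imread('pics/b_scene.png')
to(608,6.6,200,194.5)
cv2.imwrite('pics/b.png',np.hstack([crop(a,292,170,45,4.4),crop(b,262,215,45,4.4)]))"
```

```text
clock: 4.37
tcp_pos: [608.9, 6.7, 85.4]
ee_rot: [-0.397, 3.116, -0.002]
ft_force: [0.1, -0.0, -2.6]
gripper_width: 0.107
t 4.37 tcp [608.9   6.7  85.4] head -165.47 tilt 0.08 q6 -0.242 F [ 0.1 -0.  -2.6] M [-0.01  0.04  0.  ] g 0.107
cm [  0.09   0.   -11.46] turn 0.03
t 4.47 tcp [609.    6.7  84.8] head -165.48 tilt 0.08 q6 -0.242 F [ 0.2  0.7 -2.2] M [-0.01  0.01  0.06] g 0.11
cm [  0.09   0.   -11.52] turn 0.02
```

View pics/b.png

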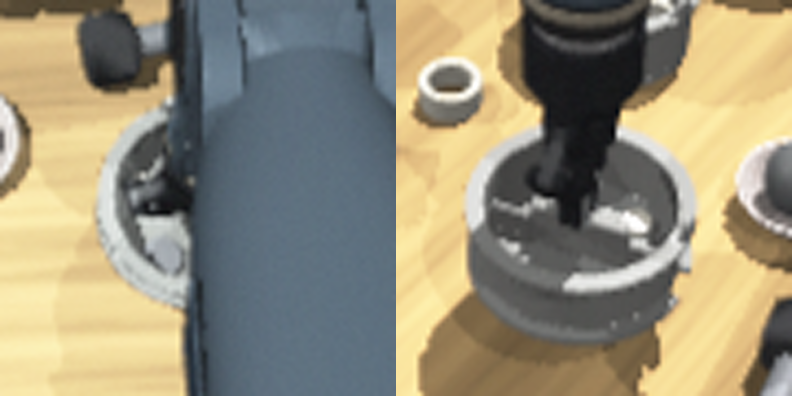

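```bash
python3 -c "
from h import *
to(449.7,281.2,150,173.7)"
```

```text
t 4.47 tcp [609.    6.7  84.8] head -165.48 tilt 0.08 q6 -0.242 F [ 0.2  0.7 -2.2] M [-0.01  0.01  0.06] g 0.11
cm [ 8.53 30.56 -6.57] turn 20.82
```

```bash
python3 -m jog '[{"dx":0,"dy":0.3,"dz":-1.5,"turn":0,"claw":0},{"dx":0.2,"dy":1,"dz":-3.5,"turn":1,"claw":0},{"dx":0.8,"dy":3,"dz":-5.5,"turn":2.5,"claw":0},{"dx":1.6,"dy":5.6,"dz":-6.5,"turn":4.5,"claw":0},{"dx":2.4,"dy":8.6,"dz":-6.6,"turn":6.5,"claw":0},{"dx":3.3,"dy":11.7,"dz":-6.6,"turn":8.5,"claw":0},{"dx":4.2,"dy":14.9,"dz":-6.6,"turn":10.5,"claw":0},{"dx":5.1,"dy":18.1,"dz":-6.6,"turn":12.5,"claw":0},{"dx":6,"dy":21.3,"dz":-6.6,"turn":14.5,"claw":0},{"dx":6.8,"dy":24.3,"dz":-6.6,"turn":16.5,"claw":0}]'
python3 -c "
from h import *
to(449.7,281.2,130,173.7)"
```

```text
clock: 5.3
tcp_pos: [480.7, 226.1, 150.1]
ee_rot: [0.057, 3.141, -0.002]
ft_force: [0.4, 0.2, -2.5]
gripper_width: 0.11
t 5.3 tcp [480.7 226.1 150.1] head 177.92 tilt 0.07 q6 0.477 F [ 0.4  0.2 -2.5] M [0.03 0.01 0.03] g 0.11
cm [3.3  5.39 2.  ] turn 4.22
```

```bash
python3 -m jog '[{"dx":0.8,"dy":1.3,"dz":0.2,"turn":1,"claw":0},{"dx":1.6,"dy":2.6,"dz":0.5,"turn":2,"claw":0},{"dx":2.3,"dy":3.7,"dz":0.7,"turn":3,"claw":0},{"dx":2.8,"dy":4.6,"dz":0.9,"turn":3.8,"claw":0},{"dx":3.1,"dy":5.1,"dz":1,"turn":4.2,"claw":0},{"dx":3.3,"dy":5.4,"dz":1,"turn":4.2,"claw":0},{"dx":3.3,"dy":5.4,"dz":1,"turn":4.2,"claw":0},{"dx":3.3,"dy":5.4,"dz":1,"turn":4.2,"claw":0},{"dx":3.3,"dy":5.4,"dz":1,"turn":4.2,"claw":0},{"dx":3.3,"dy":5.4,"dz":1,"turn":4.2,"claw":0}]'
python3 -c "
from h import *
to(449.7,281.2,130,173.7)
for n in('top','scene'): cv2.imwrite('pics/c_'+n+'.png',read_camera(n)[...,::-1])
a=cv2.imread('pics/c_top.png');b=cv2.imread('pics/c_scene.png')
cv2.imwrite('pics/c.png',np.hstack([crop(a,213,210,45,4.4),crop(b,266,150,45,4.4)]))"
```

```text
clock: 6.13
tcp_pos: [450.0, 280.8, 140.1]
ee_rot: [0.173, 3.136, -0.002]
ft_force: [-0.4, -0.6, -1.7]
gripper_width: 0.112
t 6.13 tcp [450.  280.8 140.1] head 173.69 tilt 0.08 q6 0.669 F [-0.4 -0.6 -1.7] M [ 0.01  0.01 -0.  ] g 0.112
cm [0.04 0.04 1.01] turn -0.01
```

View pics/c.png

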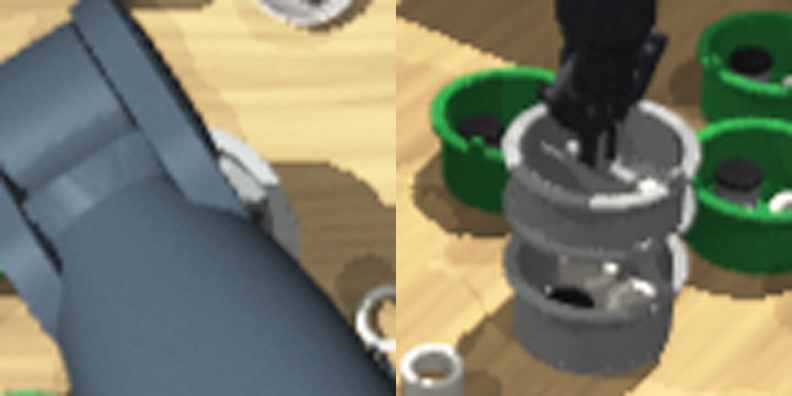

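```bash
cat > ovt.py <<'E'
from h import *
import sys
# usage: img out  then list obj,x,y,yawdeg,z
img,out=sys.argv[1:3]; items=[a.split(',') for a in sys.argv[3:]]
im=cv2.imread(img); n='scene'
P0=proj(n,[[float(items[0][1]),float(items[0][2]),70]])[0].astype(int); P0[1]-=5
f=8;rw,rh=48,36
g=cv2.resize(im[P0[1]-rh:P0[1]+rh,P0[0]-rw:P0[0]+rw],None,fx=f,fy=f,interpolation=cv2.INTER_CUBIC)
def d(P,col):
    q=((proj(n,P)-P0+[rw,rh]+.5)*f).round().astype(int); cv2.polylines(g,[q.reshape(-1,1,2)],True,col,1)
for k,it in enumerate(items):
    o=it[0];x,y,a,z=map(float,it[1:]);col=[(0,0,255),(0,255,0),(255,0,255)][k]
    for r,h in {'tub':[(77.5,70),(65,70),(68.5,0)],'tray':[(77.5,64),(65,64),(77.5,8)],'lid':[(77.5,14),(77.5,8)]}[o]: d(ring(r,h)+[x,y,z],col)
    if o!='lid': d(keypts(x,y,np.radians(a),z+(70 if o=='tub' else 64)),col)
cv2.imwrite(out,g)
E
python3 ovt.py pics/c_scene.png pics/c_ov.png tub,451.7,283.2,-6.3,0 tray,451.7,283.2,-6.3,117
```

```text
(no output)
```

View pics/c_ov.png

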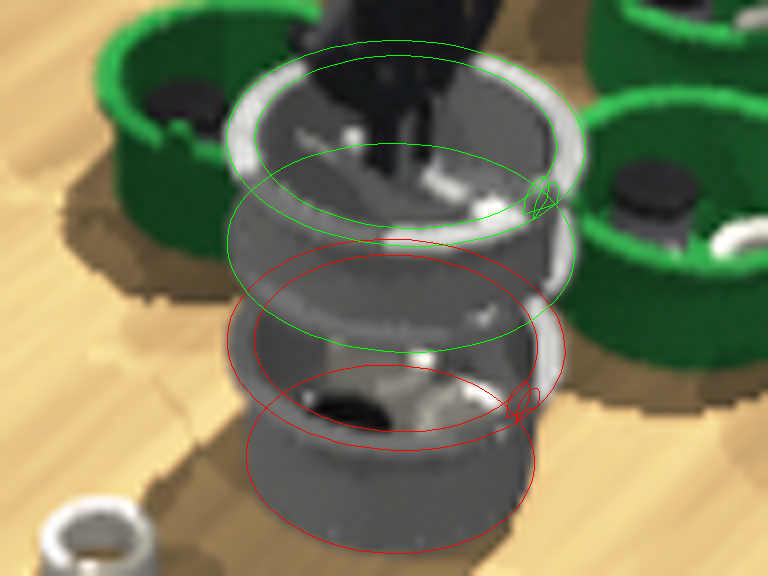

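```bash
python3 -m jog '[{"dx":0.05,"dy":0.05,"dz":0.4,"turn":0,"claw":0},{"dx":0.05,"dy":0.05,"dz":1,"turn":0,"claw":0},{"dx":0.05,"dy":0.05,"dz":1.7,"turn":0,"claw":0},{"dx":0.05,"dy":0.05,"dz":2.4,"turn":0,"claw":0},{"dx":0.05,"dy":0.05,"dz":3,"turn":0,"claw":0},{"dx":0.05,"dy":0.05,"dz":3.4,"turn":0,"claw":0},{"dx":0.05,"dy":0.05,"dz":3.7,"turn":0,"claw":0},{"dx":0.05,"dy":0.05,"dz":3.8,"turn":0,"claw":0},{"dx":0.05,"dy":0.05,"dz":3.8,"turn":0,"claw":0},{"dx":0.05,"dy":0.05,"dz":3.8,"turn":0,"claw":0}]'
python3 -c "
from h import *
to(449.7,281.2,86,173.7)
for n in('scene',): cv2.imwrite('pics/d_'+n+'.png',read_camera(n)[...,::-1])"
python3 ovt.py pics/d_scene.png pics/d_ov.png tub,451.7,283.2,-6.3,0 tray,451.7,283.2,-6.3,79
```

```text
clock: 7.07
tcp_pos: [449.6, 281.5, 102.2]
ee_rot: [0.173, 3.136, -0.002]
ft_force: [0.2, -1.0, -1.2]
gripper_width: 0.106
t 7.07 tcp [449.6 281.5 102.2] head 173.69 tilt 0.07 q6 0.67 F [ 0.2 -1.  -1.2] M [ 0.06 -0.01  0.01] g 0.106
cm [-0.01 -0.02  1.62] turn -0.01
```

View pics/d_ov.png

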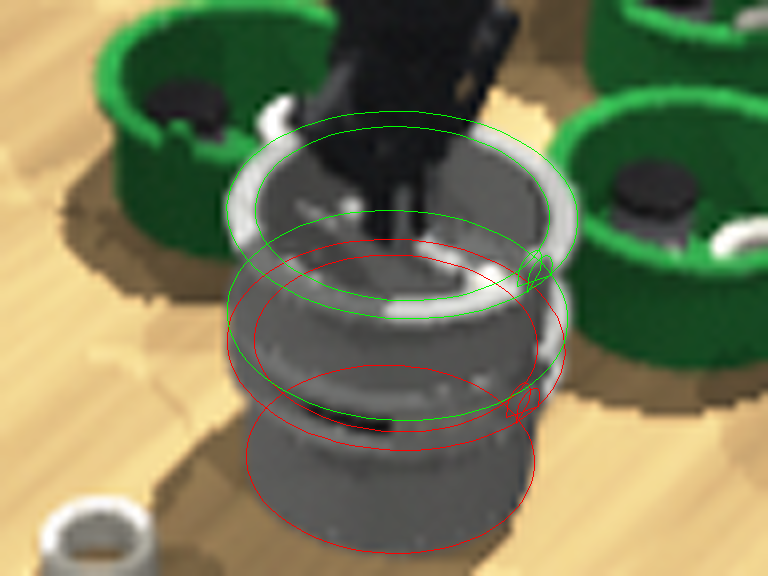

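```bash
python3 -m jog '[{"dx":0,"dy":0,"dz":0.1,"turn":0,"claw":0},{"dx":0,"dy":0,"dz":0.2,"turn":0,"claw":0},{"dx":0,"dy":0,"dz":0.3,"turn":0,"claw":0},{"dx":0,"dy":0,"dz":0.4,"turn":0,"claw":0},{"dx":0,"dy":0,"dz":0.5,"turn":0,"claw":0},{"dx":0,"dy":0,"dz":0.55,"turn":0,"claw":0},{"dx":0,"dy":0,"dz":0.6,"turn":0,"claw":0},{"dx":0,"dy":0,"dz":0.65,"turn":0,"claw":0},{"dx":0,"dy":0,"dz":0.7,"turn":0,"claw":0},{"dx":0,"dy":0,"dz":0.7,"turn":0,"claw":0}]'
python3 -c "
from h import *
to(449.7,281.2,85.2,173.7)"
```

```text
clock: 7.95
tcp_pos: [449.7, 281.5, 95.3]
ee_rot: [0.173, 3.136, -0.002]
ft_force: [-0.8, -0.3, -2.6]
gripper_width: 0.109
t 7.95 tcp [449.7 281.5  95.3] head 173.69 tilt 0.07 q6 0.67 F [-0.8 -0.3 -2.6] M [0.04 0.02 0.05] g 0.109
cm [-0.   -0.03  1.01] turn -0.01
```

```bash
python3 -m jog '[{"dx":0,"dy":0,"dz":0.1,"turn":0,"claw":0},{"dx":0,"dy":0,"dz":0.2,"turn":0,"claw":0},{"dx":0,"dy":0,"dz":0.25,"turn":0,"claw":0},{"dx":0,"dy":0,"dz":0.3,"turn":0,"claw":0},{"dx":0,"dy":0,"dz":0.35,"turn":0,"claw":0},{"dx":0,"dy":0,"dz":0.4,"turn":0,"claw":0},{"dx":0,"dy":0,"dz":0.45,"turn":0,"claw":0},{"dx":0,"dy":0,"dz":0.5,"turn":0,"claw":0},{"dx":0,"dy":0,"dz":0.5,"turn":0,"claw":0},{"dx":0,"dy":0,"dz":0.5,"turn":0,"claw":0}]'
python3 -c "
from h import *
to(449.7,281.2,85.2,173.7)"
```

```text
clock: 8.78
tcp_pos: [449.7, 281.5, 90.2]
ee_rot: [0.173, 3.136, -0.002]
ft_force: [0.5, -0.5, -1.7]
gripper_width: 0.109
t 8.78 tcp [449.7 281.5  90.2] head 173.69 tilt 0.07 q6 0.67 F [ 0.5 -0.5 -1.7] M [-0.1  -0.03  0.03] g 0.109
cm [-0.   -0.02  0.5 ] turn -0.01
```

Underside is at about 67 mm, the foot is inside the tub's rim, and there's no contact force. I'll lower it the last few millimetres.

```bash
python3 -m jog '[{"dx":0,"dy":0,"dz":0.05,"turn":0,"claw":0},{"dx":0,"dy":0,"dz":0.1,"turn":0,"claw":0},{"dx":0,"dy":0,"dz":0.15,"turn":0,"claw":0},{"dx":0,"dy":0,"dz":0.2,"turn":0,"claw":0},{"dx":0,"dy":0,"dz":0.25,"turn":0,"claw":0},{"dx":0,"dy":0,"dz":0.3,"turn":0,"claw":0},{"dx":0,"dy":0,"dz":0.35,"turn":0,"claw":0},{"dx":0,"dy":0,"dz":0.4,"turn":0,"claw":0},{"dx":0,"dy":0,"dz":0.45,"turn":0,"claw":0},{"dx":0,"dy":0,"dz":0.45,"turn":0,"claw":0}]'
python3 -c "
from h import *
to(449.7,281.2,85.2,173.7)"
```

```text
clock: 9.62
tcp_pos: [449.7, 281.4, 85.6]
ee_rot: [0.173, 3.136, -0.002]
ft_force: [-0.5, -0.3, -1.9]
gripper_width: 0.109
t 9.62 tcp [449.7 281.4  85.6] head 173.69 tilt 0.08 q6 0.67 F [-0.5 -0.3 -1.9] M [-0.2  -0.06  0.01] g 0.109
cm [-0.01 -0.02  0.04] turn -0.01
```

```bash
python3 -m jog '[{"dx":0,"dy":0,"dz":0.02,"turn":0,"claw":0},{"dx":0,"dy":0,"dz":0.04,"turn":0,"claw":0},{"dx":0,"dy":0,"dz":0.06,"turn":0,"claw":0},{"dx":0,"dy":0,"dz":0.08,"turn":0,"claw":0},{"dx":0,"dy":0,"dz":0.1,"turn":0,"claw":0},{"dx":0,"dy":0,"dz":0.1,"turn":0,"claw":0},{"dx":0,"dy":0,"dz":0.1,"turn":0,"claw":0},{"dx":0,"dy":0,"dz":0.1,"turn":0,"claw":0},{"dx":0,"dy":0,"dz":0.1,"turn":0,"claw":0},{"dx":0,"dy":0,"dz":0.1,"turn":0,"claw":0}]'
python3 -c "
from h import *
to(449.7,281.2,85.2,173.7)"
```

```text
clock: 10.45
tcp_pos: [449.8, 281.4, 85.3]
ee_rot: [0.173, 3.136, -0.001]
ft_force: [-1.2, -2.8, 7.0]
gripper_width: 0.111
t 10.45 tcp [449.8 281.4  85.3] head 173.69 tilt 0.09 q6 0.67 F [-1.2 -2.8  7. ] M [-0.6   0.37 -0.04] g 0.111
cm [ 0.01 -0.02  0.01] turn -0.01
```

```bash
python3 -m jog '[{"dx":0,"dy":0,"dz":0,"turn":0,"claw":0.05},{"dx":0,"dy":0,"dz":0,"turn":0,"claw":0.1},{"dx":0,"dy":0,"dz":0,"turn":0,"claw":0.13},{"dx":0,"dy":0,"dz":0,"turn":0,"claw":0.16},{"dx":0,"dy":0,"dz":0,"turn":0,"claw":0.2},{"dx":0,"dy":0,"dz":0,"turn":0,"claw":0.25},{"dx":0,"dy":0,"dz":0,"turn":0,"claw":0.3},{"dx":0,"dy":0,"dz":0,"turn":0,"claw":0.4},{"dx":0,"dy":0,"dz":0,"turn":0,"claw":0.45},{"dx":0,"dy":0,"dz":0,"turn":0,"claw":0.45}]'
python3 -m jog '[{"dx":0,"dy":0,"dz":-0.3,"turn":0,"claw":0.45},{"dx":0,"dy":0,"dz":-0.8,"turn":0,"claw":0.45},{"dx":0,"dy":0,"dz":-1.6,"turn":0,"claw":0.45},{"dx":0,"dy":0,"dz":-2.6,"turn":0,"claw":0.45},{"dx":0,"dy":0,"dz":-4,"turn":0,"claw":0.45},{"dx":0,"dy":0,"dz":-6,"turn":0,"claw":0.45},{"dx":0,"dy":0,"dz":-8,"turn":0,"claw":0.45},{"dx":0,"dy":0,"dz":-10,"turn":0,"claw":0.45},{"dx":0,"dy":0,"dz":-11.5,"turn":0,"claw":0.45},{"dx":0,"dy":0,"dz":-12,"turn":0,"claw":0.45}]'
python3 -c "
from h import *
to(475,-282,180,217)
cv2.imwrite('pics/e_scene.png',read_camera('scene')[...,::-1])"
python3 ovt.py pics/e_scene.png pics/e_ov.png tub,451.7,283.2,-6.3,0 tray,451.7,283.2,-6.3,62
```

```text
clock: 11.28
tcp_pos: [449.8, 281.4, 85.3]
ee_rot: [0.173, 3.136, -0.001]
ft_force: [0.4, -0.7, 0.1]
gripper_width: 0.448
clock: 12.12
tcp_pos: [450.6, 282.1, 208.8]
ee_rot: [0.173, 3.132, 0.003]
ft_force: [0.6, 0.3, -0.1]
gripper_width: 0.447
t 12.12 tcp [450.6 282.1 208.8] head 173.69 tilt 0.3 q6 0.67 F [ 0.6  0.3 -0.1] M [0.04 0.02 0.02] g 0.447
cm [ -8.61 -55.81   2.81] turn -43.31
```

View pics/e_ov.png

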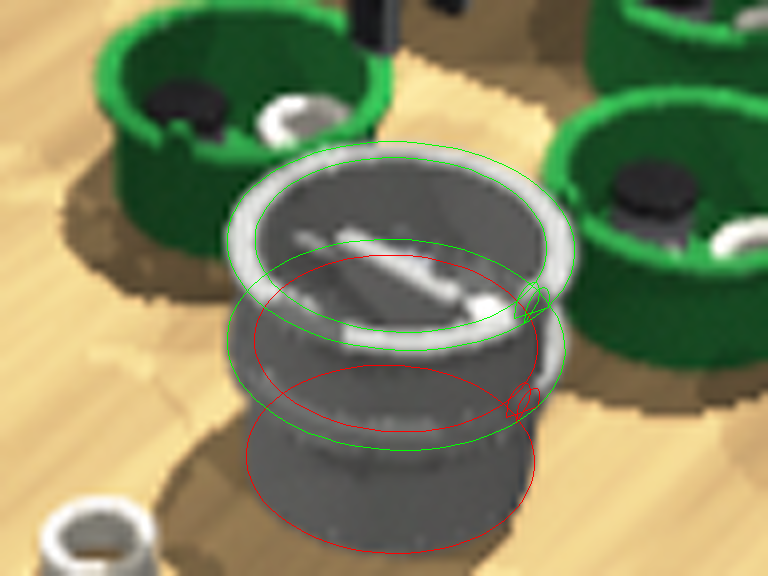

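```bash
python3 -m jog '[{"dx":-0.3,"dy":-2,"dz":0,"turn":-1.5,"claw":0.6},{"dx":-0.8,"dy":-5,"dz":0,"turn":-4,"claw":0.6},{"dx":-1.3,"dy":-8.5,"dz":0,"turn":-6.5,"claw":0.6},{"dx":-1.9,"dy":-12.2,"dz":0,"turn":-9.5,"claw":0.6},{"dx":-2.5,"dy":-16,"dz":0,"turn":-12.5,"claw":0.6},{"dx":-3.1,"dy":-20,"dz":0,"turn":-15.5,"claw":0.6},{"dx":-3.7,"dy":-24,"dz":0,"turn":-18.5,"claw":0.6},{"dx":-4.3,"dy":-28,"dz":0,"turn":-21.5,"claw":0.6},{"dx":-4.9,"dy":-32,"dz":0,"turn":-24.5,"claw":0.6},{"dx":-5.5,"dy":-35.5,"dz":0,"turn":-27.5,"claw":0.6}]'
python3 -c "
from h import *
to(475,-282.5,150,217)"
```

```text
clock: 13.0
tcp_pos: [465.5, -79.0, 207.5]
ee_rot: [-0.58, 3.083, 0.001]
ft_force: [0.6, 0.2, 0.2]
gripper_width: 0.599
t 13.0 tcp [465.5 -79.  207.5] head -158.69 tilt 0.26 q6 -0.542 F [0.6 0.2 0.2] M [-0.02 -0.08  0.  ] g 0.599
cm [  6.53 -19.3    5.73] turn -15.69
```

```bash
python3 -m jog '[{"dx":1.2,"dy":-3.4,"dz":0.5,"turn":-2.7,"claw":0.6},{"dx":2.3,"dy":-6.8,"dz":1.5,"turn":-5.4,"claw":0.6},{"dx":3.4,"dy":-10.2,"dz":2.5,"turn":-8,"claw":0.6},{"dx":4.5,"dy":-13.4,"dz":3.5,"turn":-10.7,"claw":0.6},{"dx":5.4,"dy":-16,"dz":4.5,"turn":-13,"claw":0.6},{"dx":6.1,"dy":-18,"dz":5.2,"turn":-14.7,"claw":0.6},{"dx":6.5,"dy":-19.1,"dz":5.6,"turn":-15.7,"claw":0.6},{"dx":6.5,"dy":-19.3,"dz":5.7,"turn":-15.7,"claw":0.6},{"dx":6.5,"dy":-19.3,"dz":5.7,"turn":-15.7,"claw":0.6},{"dx":6.5,"dy":-19.3,"dz":5.7,"turn":-15.7,"claw":0.6}]'
python3 - <<'E'
from h import *
to(475,-282.5,20,217)
for n in('top','scene'): cv2.imwrite('pics/f_'+n+'.png',read_camera(n)[...,::-1])
a=cv2.imread('pics/f_top.png');b=cv2.imread('pics/f_scene.png')
cv2.imwrite('pics/f.png',np.vstack([np.hstack([crop(a,372,211,40,3.7),crop(b,165,275,40,3.7)]),np.hstack([crop(a,213,215,40,3.7),crop(b,266,160,40,3.7)])]))
SH['seated']=np.vstack([SH['tub'],SH['tray']+[0,0,62]])
ct=mask(a,(213,215),34); cs=mask(b,(266,160),40)
for cons in([('top',ct)],[('scene',cs)]): print(fit('seated',cons,[450,280]))
E
```

```text
clock: 13.83
tcp_pos: [475.1, -281.6, 150.1]
ee_rot: [-0.995, 2.975, 0.001]
ft_force: [-0.6, -0.0, 0.4]
gripper_width: 0.603
t 13.83 tcp [ 475.1 -281.6  150.1] head -143.02 tilt 0.24 q6 -1.183 F [-0.6 -0.   0.4] M [-0.    0.02  0.01] g 0.603
cm [ 0.11 -0.05 13.01] turn -0.02
(array([450.12479319, 282.02361342]), np.float64(0.27023658695252195), np.float64(-0.04015960050066494))
(array([452.12854514, 283.61210667]), np.float64(0.31470816392864), np.float64(0.3302969847264673))
```

View pics/f.png

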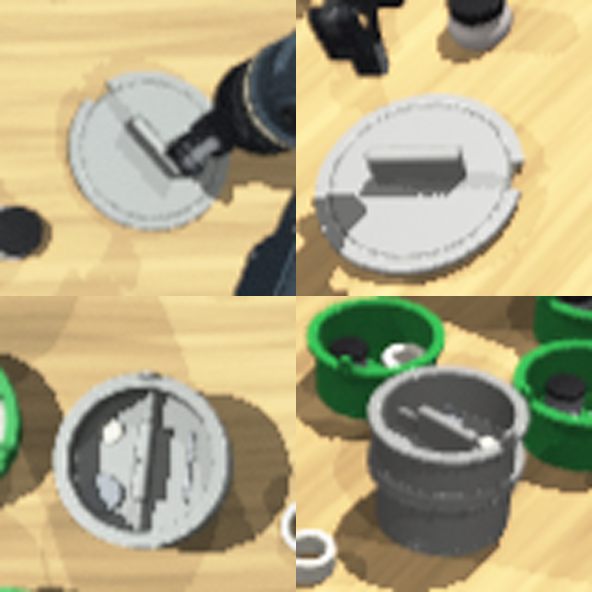

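```bash
python3 -m jog '[{"dx":0.1,"dy":0,"dz":1,"turn":0,"claw":0.6},{"dx":0.1,"dy":0,"dz":3,"turn":0,"claw":0.6},{"dx":0.1,"dy":0,"dz":5.2,"turn":0,"claw":0.6},{"dx":0.1,"dy":0,"dz":7.4,"turn":0,"claw":0.6},{"dx":0.1,"dy":0,"dz":9.2,"turn":0,"claw":0.6},{"dx":0.1,"dy":0,"dz":10.5,"turn":0,"claw":0.6},{"dx":0.1,"dy":0,"dz":11.5,"turn":0,"claw":0.6},{"dx":0.1,"dy":0,"dz":12.2,"turn":0,"claw":0.6},{"dx":0.1,"dy":0,"dz":12.6,"turn":0,"claw":0.6},{"dx":0.1,"dy":0,"dz":12.8,"turn":0,"claw":0.6}]'
python3 - <<'E'
from h import *
to(475,-282.5,20,217)
for n in('top','scene'): cv2.imwrite('pics/g_'+n+'.png',read_camera(n)[...,::-1])
a=cv2.imread('pics/g_top.png');b=cv2.imread('pics/g_scene.png')
cv2.imwrite('pics/g.png',np.hstack([crop(a,372,211,40,4.9),crop(b,165,275,40,4.9)]))
E
```

```text
clock: 14.77
tcp_pos: [475.3, -281.6, 22.4]
ee_rot: [-0.997, 2.974, -0.0]
ft_force: [-0.6, -0.6, -0.2]
gripper_width: 0.599
t 14.77 tcp [ 475.3 -281.6   22.4] head -142.93 tilt 0.27 q6 -1.184 F [-0.6 -0.6 -0.2] M [0.   0.04 0.01] g 0.599
cm [ 0.07 -0.05  0.24] turn 0.07
```

View pics/g.png

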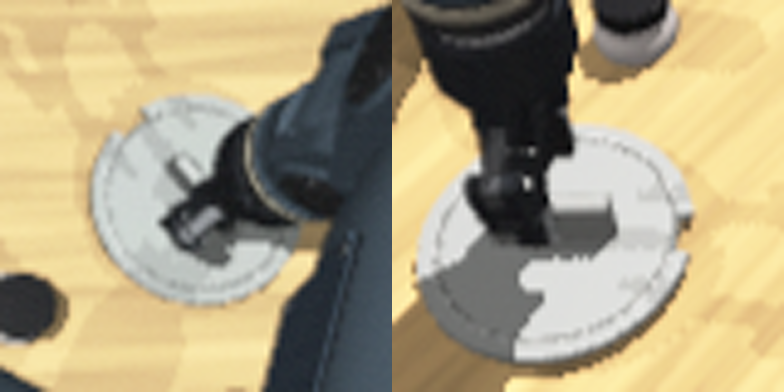

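The fingers straddle the bar. I'll close them slowly, a little lower than they are now.

```bash
python3 -m jog '[{"dx":0,"dy":0,"dz":0.15,"turn":0,"claw":0.45},{"dx":0,"dy":0,"dz":0.15,"turn":0,"claw":0.4},{"dx":0,"dy":0,"dz":0.15,"turn":0,"claw":0.35},{"dx":0,"dy":0,"dz":0.15,"turn":0,"claw":0.3},{"dx":0,"dy":0,"dz":0.15,"turn":0,"claw":0.25},{"dx":0,"dy":0,"dz":0.15,"turn":0,"claw":0.2},{"dx":0,"dy":0,"dz":0.15,"turn":0,"claw":0.15},{"dx":0,"dy":0,"dz":0.15,"turn":0,"claw":0.1},{"dx":0,"dy":0,"dz":0.15,"turn":0,"claw":0},{"dx":0,"dy":0,"dz":0.15,"turn":0,"claw":0}]' 40
python3 - <<'E'
from h import *
to(475,-282.5,20,217)
E
python3 -m jog '[{"dx":0,"dy":0,"dz":0,"turn":0,"claw":0},{"dx":0,"dy":0,"dz":0,"turn":0,"claw":0},{"dx":0,"dy":0,"dz":-0.3,"turn":0,"claw":0},{"dx":0,"dy":0,"dz":-0.8,"turn":0,"claw":0},{"dx":0,"dy":0,"dz":-1.6,"turn":0,"claw":0},{"dx":0,"dy":0,"dz":-3,"turn":0,"claw":0},{"dx":0,"dy":0,"dz":-4.5,"turn":0,"claw":0},{"dx":0,"dy":0,"dz":-6,"turn":0,"claw":0},{"dx":0,"dy":0,"dz":-7,"turn":0,"claw":0},{"dx":0,"dy":0,"dz":-7.5,"turn":0,"claw":0}]' 60
python3 - <<'E'
from h import *
to(449.7,281.3,200,173.7)
for n in('top','scene'): cv2.imwrite('pics/i_'+n+'.png',read_camera(n)[...,::-1])
a=cv2.imread('pics/i_top.png');b=cv2.imread('pics/i_scene.png')
cv2.imwrite('pics/i.png',np.hstack([crop(a,372,211,40,4.9),crop(b,165,265,40,4.9)]))
E
```

```text
clock: 15.7
tcp_pos: [475.6, -282.1, 21.6]
ee_rot: [-0.996, 2.974, -0.002]
ft_force: [-0.5, -0.7, 3.7]
gripper_width: 0.112
t 15.7 tcp [ 475.6 -282.1   21.6] head -142.95 tilt 0.32 q6 -1.184 F [-0.5 -0.7  3.7] M [-0.07  0.01 -0.01] g 0.112
cm [0.08 0.   0.16] turn 0.05
clock: 16.53
tcp_pos: [475.9, -282.5, 98.5]
ee_rot: [-0.996, 2.972, -0.004]
ft_force: [0.8, -0.5, -1.3]
gripper_width: 0.092
t 16.53 tcp [ 475.9 -282.5   98.5] head -142.95 tilt 0.43 q6 -1.184 F [ 0.8 -0.5 -1.3] M [ 0.04  0.03 -0.02] g 0.092
cm [-31.94  46.53 -10.19] turn 43.35
```

View pics/i.png

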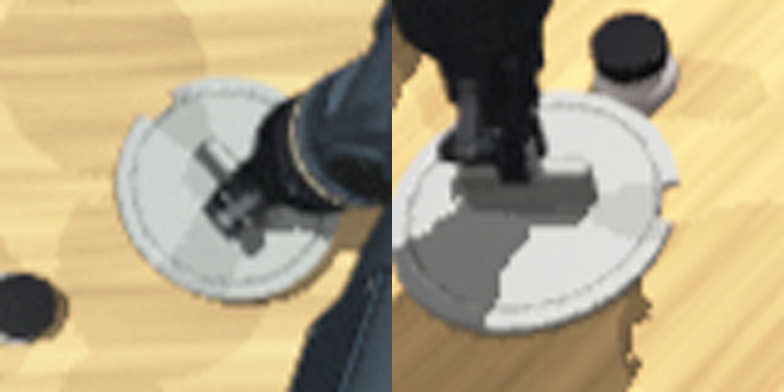

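Run:
```python
from h import *
tcp=np.array([475.9,-282.5]); ax=np.array([np.cos(np.radians(37.05)),np.sin(np.radians(37.05))])
def con(img,seed,r):
    im=cv2.imread(img).copy(); hsv=cv2.cvtColor(im,cv2.COLOR_BGR2HSV)
    m=((hsv[...,1]<60)&(hsv[...,2]>80)).astype(np.uint8); z=np.zeros_like(m);u,v=seed; z[v-r:v+r,u-r:u+r]=1; m*=z
    n,l,st,_=cv2.connectedComponentsWithStats(m); m=(l==1+np.argmax(st[1:,4])).astype(np.uint8)
    return cv2.findContours(m,cv2.RETR_EXTERNAL,cv2.CHAIN_APPROX_NONE)[0][0][:,0].astype(float)
for a,b in(('f','before'),('i','after')):
    z0=0 if a=='f' else 76.9
    g=[]
    ct=max([con(f'pics/{a}_top.png',(372,209),34)],key=len); cs=con(f'pics/{a}_scene.png',(160,272),42)
    # keep points away from the arm: drop points far inside the hull of initial guess
    for n,c in(('top',ct),('scene',cs)):
        p=np.array([475.,-282.])
        for _ in range(4):
            h=cv2.convexHull(proj(n,SH['lid']+[p[0],p[1],z0]).astype(np.float32))
            d=np.array([cv2.pointPolygonTest(h,(float(x),float(y)),True) for x,y in c]); k=c[np.abs(d)<3]
            p,e,mn=fit('lid',[(n,k)],p,z0)
        print(b,n,p.round(2),len(k),len(c),round(e,2)); g.append(p)
    m=np.mean(g,0); print('  mean',m,'along x',(m-tcp)@ax,'perp',(m-tcp)@[-ax[1],ax[0]])
```

```text
before top [ 473.7  -282.61] 113 170 0.26
before scene [ 476.16 -282.19] 144 150 0.24
  mean [ 474.93018348 -282.4023015 ] along x -0.7151557950413855 perp 0.662299991241762
after top [ 471.74 -281.65] 112 164 0.31
after scene [ 475.11 -280.36] 138 235 0.23
  mean [ 473.42759587 -281.00454235] along x -1.0722197351634106 perp 2.683192239099883
```

```bash
python3 -m jog '[{"dx":0,"dy":0,"dz":-2,"turn":0,"claw":0},{"dx":-0.7,"dy":1,"dz":-5,"turn":1,"claw":0},{"dx":-2,"dy":2.9,"dz":-8,"turn":3,"claw":0},{"dx":-3.8,"dy":5.6,"dz":-10,"turn":5.5,"claw":0},{"dx":-5.7,"dy":8.3,"dz":-10.5,"turn":8,"claw":0},{"dx":-7.7,"dy":11.2,"dz":-10.5,"turn":10.5,"claw":0},{"dx":-9.8,"dy":14.3,"dz":-10.5,"turn":13.5,"claw":0},{"dx":-11.9,"dy":17.4,"dz":-10.5,"turn":16.5,"claw":0},{"dx":-14,"dy":20.5,"dz":-10.5,"turn":19.5,"claw":0},{"dx":-16,"dy":23.4,"dz":-10.5,"turn":22,"claw":0}]'
python3 - <<'E'
from h import *
to(451.8,281.2,200,173.7)
E
```

```text
clock: 17.47
tcp_pos: [460.7, 2.6, 201.6]
ee_rot: [-0.406, 3.109, -0.001]
ft_force: [0.8, -0.2, -0.4]
gripper_width: 0.097
t 17.47 tcp [460.7   2.6 201.6] head -165.11 tilt 0.33 q6 -0.254 F [ 0.8 -0.2 -0.4] M [ 0.02 -0.04 -0.02] g 0.097
cm [-6.29 27.16  0.16] turn 21.19
```

```bash
python3 -m jog '[{"dx":-0.7,"dy":2.8,"dz":0,"turn":2.2,"claw":0},{"dx":-1.4,"dy":6,"dz":0,"turn":4.7,"claw":0},{"dx":-2.2,"dy":9.5,"dz":0,"turn":7.4,"claw":0},{"dx":-3,"dy":13,"dz":0,"turn":10.2,"claw":0},{"dx":-3.8,"dy":16.4,"dz":0,"turn":12.8,"claw":0},{"dx":-4.5,"dy":19.5,"dz":0,"turn":15.2,"claw":0},{"dx":-5.2,"dy":22.4,"dz":0,"turn":17.5,"claw":0},{"dx":-5.8,"dy":24.9,"dz":0,"turn":19.5,"claw":0},{"dx":-6.2,"dy":26.6,"dz":0,"turn":20.8,"claw":0},{"dx":-6.3,"dy":27.2,"dz":0,"turn":21.2,"claw":0}]'
python3 - <<'E'
from h import *
to(451.8,281.2,180,173.7)
E
```

```text
clock: 18.3
tcp_pos: [451.1, 283.9, 200.3]
ee_rot: [0.171, 3.133, -0.0]
ft_force: [0.4, 0.1, -2.3]
gripper_width: 0.101
t 18.3 tcp [451.1 283.9 200.3] head 173.75 tilt 0.24 q6 0.672 F [ 0.4  0.1 -2.3] M [-0.02 -0.06  0.02] g 0.101
cm [-0.09 -0.27  2.03] turn 0.05
```

```bash
python3 -m jog '[{"dx":-0.1,"dy":-0.25,"dz":0.2,"turn":0,"claw":0},{"dx":-0.1,"dy":-0.25,"dz":0.6,"turn":0,"claw":0},{"dx":-0.1,"dy":-0.25,"dz":1,"turn":0,"claw":0},{"dx":-0.1,"dy":-0.25,"dz":1.5,"turn":0,"claw":0},{"dx":-0.1,"dy":-0.25,"dz":2,"turn":0,"claw":0},{"dx":-0.1,"dy":-0.25,"dz":2.4,"turn":0,"claw":0},{"dx":-0.1,"dy":-0.25,"dz":2.7,"turn":0,"claw":0},{"dx":-0.1,"dy":-0.25,"dz":2.9,"turn":0,"claw":0},{"dx":-0.1,"dy":-0.25,"dz":3,"turn":0,"claw":0},{"dx":-0.1,"dy":-0.25,"dz":3,"turn":0,"claw":0}]'
python3 -c "
from h import *
to(451.8,281.2,170,173.7)
cv2.imwrite('pics/j_scene.png',read_camera('scene')[...,::-1])"
python3 ovt.py pics/j_scene.png pics/j_ov.png tub,452.1,283.6,-6.3,0 tray,452.1,283.6,-6.3,62 lid,452.1,283.6,0,149
```

```text
clock: 19.13
tcp_pos: [452.0, 281.3, 170.2]
ee_rot: [0.171, 3.133, -0.0]
ft_force: [0.5, -0.1, -1.7]
gripper_width: 0.101
t 19.13 tcp [452.  281.3 170.2] head 173.75 tilt 0.24 q6 0.667 F [ 0.5 -0.1 -1.7] M [ 0.04  0.04 -0.01] g 0.101
cm [ 0.02 -0.01  0.02] turn 0.05
```

View pics/j_ov.png

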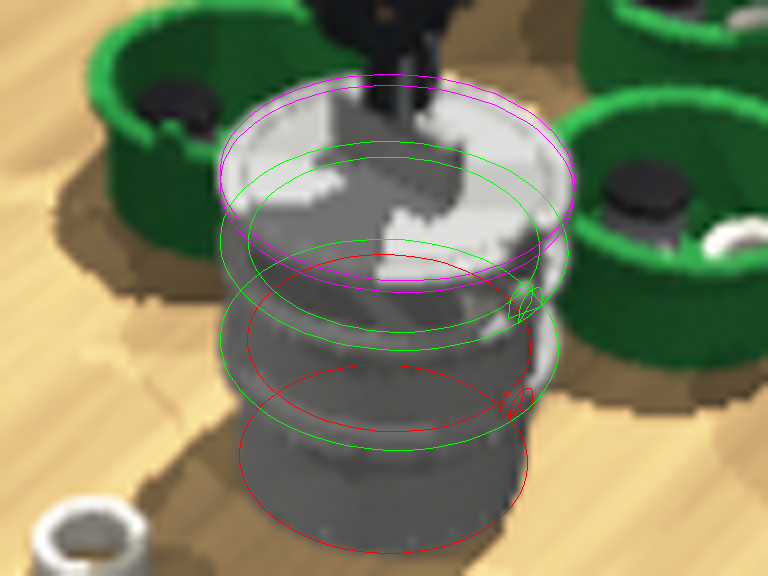

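The lid's outline matches the model over the stack to within about a millimetre, and its notch is over the tray key near (525,255). I'll lower it slowly.

```bash
python3 -m jog '[{"dx":0,"dy":0,"dz":0.2,"turn":0,"claw":0},{"dx":0,"dy":0,"dz":0.5,"turn":0,"claw":0},{"dx":0,"dy":0,"dz":0.8,"turn":0,"claw":0},{"dx":0,"dy":0,"dz":1.1,"turn":0,"claw":0},{"dx":0,"dy":0,"dz":1.4,"turn":0,"claw":0},{"dx":0,"dy":0,"dz":1.55,"turn":0,"claw":0},{"dx":0,"dy":0,"dz":1.65,"turn":0,"claw":0},{"dx":0,"dy":0,"dz":1.75,"turn":0,"claw":0},{"dx":0,"dy":0,"dz":1.85,"turn":0,"claw":0},{"dx":0,"dy":0,"dz":1.95,"turn":0,"claw":0}]'
python3 -c "
from h import *
to(451.8,281.2,139.6,173.7)"
```

```text
clock: 20.02
tcp_pos: [452.2, 281.4, 150.8]
ee_rot: [0.171, 3.132, 0.0]
ft_force: [0.1, -0.9, -2.5]
gripper_width: 0.094
t 20.02 tcp [452.2 281.4 150.8] head 173.76 tilt 0.26 q6 0.667 F [ 0.1 -0.9 -2.5] M [-0.01  0.02 -0.03] g 0.094
cm [ 0.04 -0.02  1.12] turn 0.06
```

```bash
python3 -m jog '[{"dx":0.03,"dy":0,"dz":0.1,"turn":0,"claw":0},{"dx":0.03,"dy":0,"dz":0.2,"turn":0,"claw":0},{"dx":0.03,"dy":0,"dz":0.3,"turn":0,"claw":0},{"dx":0.03,"dy":0,"dz":0.35,"turn":0,"claw":0},{"dx":0.03,"dy":0,"dz":0.4,"turn":0,"claw":0},{"dx":0.03,"dy":0,"dz":0.45,"turn":0,"claw":0},{"dx":0.03,"dy":0,"dz":0.5,"turn":0,"claw":0},{"dx":0.03,"dy":0,"dz":0.55,"turn":0,"claw":0},{"dx":0.03,"dy":0,"dz":0.6,"turn":0,"claw":0},{"dx":0.03,"dy":0,"dz":0.6,"turn":0,"claw":0}]'
python3 -c "
from h import *
to(451.8,281.2,139.6,173.7)"
```

```text
clock: 20.85
tcp_pos: [451.9, 281.4, 144.8]
ee_rot: [0.171, 3.132, 0.0]
ft_force: [0.0, -0.0, -1.5]
gripper_width: 0.099
t 20.85 tcp [451.9 281.4 144.8] head 173.76 tilt 0.25 q6 0.667 F [ 0.  -0.  -1.5] M [-0.02  0.02  0.  ] g 0.099
cm [ 0.01 -0.02  0.52] turn 0.06
```

Origin is at about 123 mm, with the foot already inside the tray rim. There's no contact.

```bash
python3 -m jog '[{"dx":0,"dy":0,"dz":0.1,"turn":0,"claw":0},{"dx":0,"dy":0,"dz":0.15,"turn":0,"claw":0},{"dx":0,"dy":0,"dz":0.2,"turn":0,"claw":0},{"dx":0,"dy":0,"dz":0.25,"turn":0,"claw":0},{"dx":0,"dy":0,"dz":0.3,"turn":0,"claw":0},{"dx":0,"dy":0,"dz":0.35,"turn":0,"claw":0},{"dx":0,"dy":0,"dz":0.4,"turn":0,"claw":0},{"dx":0,"dy":0,"dz":0.43,"turn":0,"claw":0},{"dx":0,"dy":0,"dz":0.46,"turn":0,"claw":0},{"dx":0,"dy":0,"dz":0.48,"turn":0,"claw":0}]'
python3 -c "
from h import *
to(451.8,281.2,139.6,173.7)"
```

```text
clock: 21.68
tcp_pos: [451.9, 281.4, 139.9]
ee_rot: [0.171, 3.133, 0.0]
ft_force: [0.5, -0.3, -2.2]
gripper_width: 0.098
t 21.68 tcp [451.9 281.4 139.9] head 173.76 tilt 0.25 q6 0.667 F [ 0.5 -0.3 -2.2] M [-0.01  0.    0.02] g 0.098
cm [ 0.01 -0.02  0.03] turn 0.06
```

```bash
python3 -m jog '[{"dx":0,"dy":0,"dz":0.02,"turn":0,"claw":0},{"dx":0,"dy":0,"dz":0.04,"turn":0,"claw":0},{"dx":0,"dy":0,"dz":0.06,"turn":0,"claw":0},{"dx":0,"dy":0,"dz":0.08,"turn":0,"claw":0},{"dx":0,"dy":0,"dz":0.1,"turn":0,"claw":0},{"dx":0,"dy":0,"dz":0.1,"turn":0,"claw":0},{"dx":0,"dy":0,"dz":0.1,"turn":0,"claw":0},{"dx":0,"dy":0,"dz":0.1,"turn":0,"claw":0},{"dx":0,"dy":0,"dz":0.1,"turn":0,"claw":0},{"dx":0,"dy":0,"dz":0.1,"turn":0,"claw":0}]'
python3 -c "
from h import *
to(451.8,281.2,139.6,173.7)"
```

```text
clock: 22.52
tcp_pos: [452.0, 281.5, 139.6]
ee_rot: [0.171, 3.132, 0.001]
ft_force: [-2.4, -1.8, 7.4]
gripper_width: 0.095
t 22.52 tcp [452.  281.5 139.6] head 173.76 tilt 0.29 q6 0.667 F [-2.4 -1.8  7.4] M [-0.25  0.46  0.  ] g 0.095
cm [ 0.02 -0.03  0.  ] turn 0.06
```

Contact came at the expected seated height of 139.6 mm. I'll release and lift.

```bash
python3 -m jog '[{"dx":0,"dy":0,"dz":0,"turn":0,"claw":0.05},{"dx":0,"dy":0,"dz":0,"turn":0,"claw":0.1},{"dx":0,"dy":0,"dz":0,"turn":0,"claw":0.13},{"dx":0,"dy":0,"dz":0,"turn":0,"claw":0.16},{"dx":0,"dy":0,"dz":0,"turn":0,"claw":0.2},{"dx":0,"dy":0,"dz":0,"turn":0,"claw":0.25},{"dx":0,"dy":0,"dz":0,"turn":0,"claw":0.3},{"dx":0,"dy":0,"dz":0,"turn":0,"claw":0.4},{"dx":0,"dy":0,"dz":0,"turn":0,"claw":0.5},{"dx":0,"dy":0,"dz":0,"turn":0,"claw":0.5}]'
python3 -m jog '[{"dx":0,"dy":0,"dz":-0.3,"turn":0,"claw":0.5},{"dx":0,"dy":0,"dz":-0.8,"turn":0,"claw":0.5},{"dx":0,"dy":0,"dz":-1.6,"turn":0,"claw":0.5},{"dx":0,"dy":0,"dz":-2.6,"turn":0,"claw":0.5},{"dx":0,"dy":0,"dz":-4,"turn":0,"claw":0.5},{"dx":0,"dy":0,"dz":-5.5,"turn":0,"claw":0.5},{"dx":0,"dy":0,"dz":-7,"turn":0,"claw":0.5},{"dx":0,"dy":0,"dz":-8.5,"turn":0,"claw":0.5},{"dx":0,"dy":0,"dz":-9.5,"turn":0,"claw":0.5},{"dx":0,"dy":0,"dz":-10,"turn":0,"claw":0.5}]'
python3 -m jog '[{"dx":0,"dy":-1,"dz":0,"turn":0,"claw":0.5},{"dx":0,"dy":-3,"dz":0,"turn":0,"claw":0.5},{"dx":0,"dy":-6,"dz":0,"turn":0,"claw":0.5},{"dx":0,"dy":-9,"dz":0,"turn":0,"claw":0.5},{"dx":0,"dy":-12,"dz":0,"turn":0,"claw":0.5},{"dx":0,"dy":-15,"dz":0,"turn":0,"claw":0.5},{"dx":0,"dy":-18,"dz":0,"turn":0,"claw":0.5},{"dx":0,"dy":-21,"dz":0,"turn":0,"claw":0.5},{"dx":0,"dy":-23,"dz":0,"turn":0,"claw":0.5},{"dx":0,"dy":-24,"dz":0,"turn":0,"claw":0.5}]'
python3 -c "
from h import *
for n in('top','scene'): cv2.imwrite('pics/l_'+n+'.png',read_camera(n)[...,::-1])
a=cv2.imread('pics/l_top.png');b=cv2.imread('pics/l_scene.png')
cv2.imwrite('pics/l.png',np.hstack([crop(a,210,210,36,5.4),crop(b,268,150,36,5.4)]));cv2.imwrite('pics/lall.png',np.vstack([cv2.resize(a,(390,292)),cv2.resize(b,(390,292))]))"
python3 ovt.py pics/l_scene.png pics/l_ov.png tub,452.1,283.6,-6.3,0 tray,452.1,283.6,-6.3,62 lid,452.1,283.6,0,118
```

```text
clock: 23.35
tcp_pos: [452.0, 281.5, 139.7]
ee_rot: [0.171, 3.132, 0.001]
ft_force: [0.8, -0.9, -0.6]
gripper_width: 0.5
clock: 24.18
tcp_pos: [452.1, 281.8, 241.8]
ee_rot: [0.171, 3.13, 0.003]
ft_force: [-0.6, -0.3, 0.6]
gripper_width: 0.501
clock: 25.02
tcp_pos: [424.7, 40.7, 240.9]
ee_rot: [0.174, 3.13, 0.002]
ft_force: [0.5, -0.2, 0.3]
gripper_width: 0.504
```

View pics/l.png

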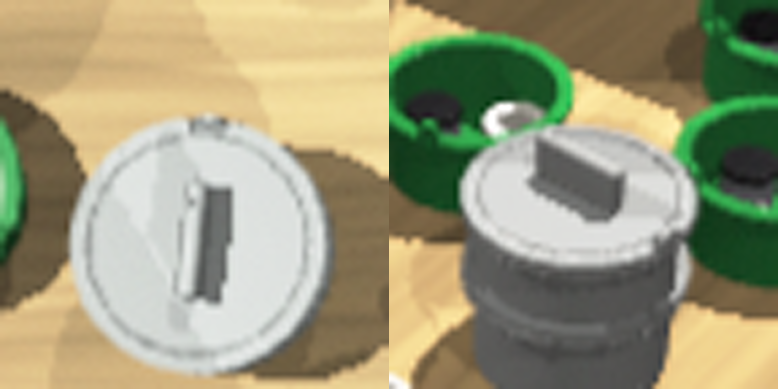

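View pics/l_ov.png

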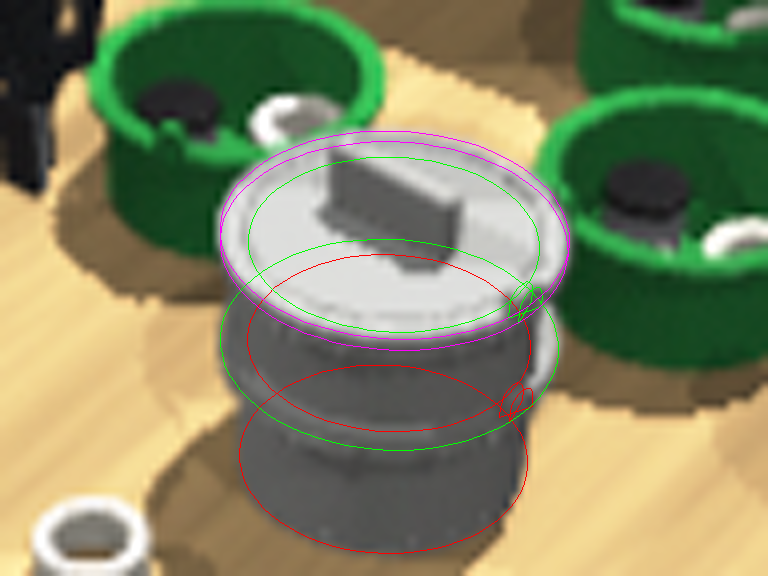

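View pics/lall.png

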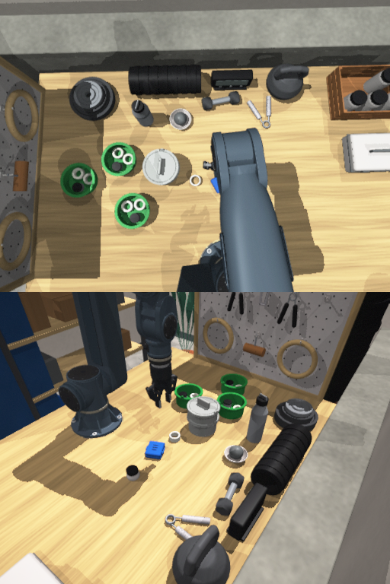

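The lid lies flat and flush. The key shows inside the notch at crop pixel (208,128) in the top view and (668,240) in the scene view. The other objects are where they were, and the arm is clear.

```bash
python3 -c "
from rig import close_job
print(close_job())"
```

```text
the job is handed in; nothing more can be done
None
```

The grey tub is closed up: the tray went onto the tub first, then the lid onto the tray, and I handed the job in at about 25 s of the 67 s allowed.

- **Seating:** each part met the rim within 0.1 mm of its expected seated height (TCP 85.3 mm against 85.2 for the tray, 139.6 mm as expected for the lid). The press at contact was about 10 N. Nothing touched on the way down, so both notches cleared their keys.
- **Final views:** the outlines match the seated model, the lid is flush all round and the key shows in its notch. The other objects look unmoved by eye; I didn't re-measure their positions.
- **Disagreements:** the two cameras differed by 1–4 mm on positions, and the arm and cameras differed by up to about 3 mm. The tub key's angle was only readable to about 2°. None of this stopped either part from seating.

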